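# Close a remote-key shell in the bench press

## Robot

A 6-joint arm with a two-finger parallel gripper is mounted at the origin on a cart in front of the work surface, level with it; the furniture and walls round the work are solid. World frame = base frame: x ahead of the robot, y to its left, z up, the work surface at z = 0. Lengths are in mm, angles in rad, forces in N, time in s.
With the tool pointing down it reaches from about 350 to 775 mm from the base axis. Payload 7.3 kg.
Tool frame: the origin (TCP) lies midway between the tips of the shut fingers; the grasp point (between the pads) lies bot.tcp_to_grasp behind it (bot.tcp_to_grasp is the distance from the TCP to the grasp point, in mm); z points along the fingers, y is the direction in which the jaws open and shut (so a half turn about z gives the same grasp; the last joint's range is limited). The gripper opens to 92 mm and grips with 3 to 60 N. Pads are 19 mm wide; open, the fingers measure 130 mm over their backs; the gripper's body (75 mm by 190 mm) begins 47 mm behind the grasp point.
Start: joints at [1.05, 0.342, 1.524, -0, 1.275, -0.146], TCP at [192.182, 488.58, 226.741] pointing down, gripper open.
Joint ranges: [-2.53, 2.53], [-0.77, 2.02], [0.04, 2.7], [-1, 4.14], [0.28, 2.66], [-3.11, 3.11]. Speed limits (rad/s): [2.57, 2.57, 3.14, 3.14, 3.14, 3.14].

## Interface

Orientations are given as [roll, pitch, yaw] about the fixed x, y, z axes, in that order (R = Rz(yaw) Ry(pitch) Rx(roll)).
In Python, from plant import bot gives the robot as it stands.
- The arm moves only by the shell command python3 -m inch 'ROWS'. ROWS is JSON, one flat list of numbers, 7 for each row, row after row: the shift along the world's x, y, z in cm, then the turn, a rotation vector about the world's x, y, z in degrees, then the gripper command: -1 is shut, 1 is fully open, values between are in proportion. In form: [tx, ty, tz, ax, ay, az, fingers, tx, ty, tz, ax, ay, az, fingers, ...]. A call has exactly 5 rows; each row is the pose to reach, as a shift and turn from the pose measured when the call began; what a row does not reach only later rows make up. A row lasts 1/10 s, in which the tool goes at most 50 mm and 8.59 degrees, less where a joint would pass 70% of its speed; a pose out of reach is approached as far as the arm can. A call with a gripper value outside its range is refused whole. The fingers move at their own pace and stop on an object; the grip force is fixed at half the most. Time passes only in rows, so rows that repeat a pose let the fingers close, or fill a call up. It gives the time, the measured TCP pose, the force and the opening at its end, in the units of the state.
- bot.get_obs(): the state, without advancing time (a new reading comes with each control period).
- bot.capture(name): name is "scene" or "top" or "wrist"; returns the picture (420x560x3 uint8, red, green, blue); there is no depth.
- bot.calibration(name): a dict with "fx", "fy", "cx", "cy" (pixels), "cam_to_world" (4x4, takes a point from camera to world coordinates). Camera axes: x right, y down, z forward; pixel columns grow to the right and rows downward; lengths in mm; the calibration is good to about 2 mm. A picture is of the moment at which its call begins: read the wrist's pose just before it. calibration takes no time and is no camera call; for the wrist camera it gives the pose at the moment of the call.
- bot.close_job(): hands the job in, once; it reports no verdict.
The state is a dict: "time": time; "joint_positions": joint angles; "dq": joint speeds; "tau": joint torques, N m; "tool_pos": TCP position; "tcp_rot": TCP orientation; "contact_force": force on the tool from outside, world axes, zero at the start; "moment": the same for the moment, N m; "grip_width": finger opening in mm.
Only numpy, scipy, OpenCV 4.12 (cv2) and the standard library are available. Lean on these libraries where they do the work, as an engineer would, in place of code of your own. Each camera call takes 0.05 s, during which the arm holds its last target.

## Task

A car remote key has had its battery changed and its shell still gapes: close it in the little bench press and put it in the grey job tray. Set the press for it by pressing the red button on the column so that the head drops one hole and catches there; lay the remote in the white nest under the ram, push the black plunger knob down to its stop so that the shell snaps shut, let it spring back, and lay the closed remote flat in the tray, buttons up, leaving the other things on the bench where they are.

Things in the scene. Friction and masses are not known exactly. Their poses are not given: they have to be found in the camera images.
- fob_center (a point): black remote key, 92 x 46 mm with rounded corners, lying buttons up, 24 mm tall gaping, 18 mm shut; loose, about 80 g. The point is the middle of its plan, 12 mm above its underside. x runs along it, away from the end with the steel ring loop (which stands 12 mm out beyond the -x end, 4 mm thick, 16 mm wide); z up out of the button side. Grip it across the 46 mm width.
- fob_shell (a joint): how far the upper half of the remote's shell is pressed onto the lower half: 0 gaping by 6 mm (starts at 0 to 0.001), 0.006 m shut. It slides down under more than about 6 N and stays where it is left.
- nest_seat (a point): middle of the place for the remote on the floor of the press's white nest, below the ram, 36 mm above the bench; x points from the press's open front to its column, z up. The remote lies along x, ring loop end to the open front. Cheeks 8 mm high, 52 mm apart, flared at the mouth, guide its far half (from x = +10 mm on); a back stop stands at x = +52 mm. The press is bolted down.
- nest_tongue (a point): middle of the front edge of the nest's floor, 22 mm in front of nest_seat, same axes. From here to the cheeks the nest is a tongue only 34 mm wide, so the remote's front 24 mm stands clear and there is finger room beside it; the base plate (172 x 110 mm) around lies 24 mm lower.
- ram_guide (a point): middle of the underside of the round ram guide (34 mm across), the lowest part of the head's arm, right above nest_seat, 84 mm above its floor at the start; it moves with the head. The raised ram face (28 mm across) is 16 mm below it. An upright gripper over the remote's front end would hit the head: load and unload from the open front with the tool leaning back about 40 degrees.
- press_head (a joint): how far the head has come down its telescoping column, m: 0 top hole (start), 0.020 next hole, 0.040 lowest. A sprung catch holds it in a hole; with the catch drawn in it sinks by its own weight, about 50 mm/s, and the next hole reached with the button let go catches it. The remote needs 0.020: at its stop the ram then just shuts the shell; from 0 it does not reach.
- button_top (a point): middle of the top of the red release button, 25 mm across, on top of the column, 74 mm behind the ram axis; it moves with the head (200 mm above the bench at the start). Push it down 8 mm (about 10 N with the friction of the loaded catch); the catch is free after about 6 mm. Let it go before the head has sunk 18 mm, or it passes the next hole.
- press_button (a joint): travel of the red button relative to the head, m: 0 out, 0.008 fully in.
- knob_top (a point): middle of the top of the black plunger knob, 46 mm across, on the ram axis; it moves with head and plunger (221 mm above the bench at the start). It is pushed straight down.
- press_plunger (a joint): plunger travel relative to the head, m: 0 raised, 0.030 at its stop. Spring of 3 N raised, 7 N at the stop; it returns by itself. Shutting the shell takes about 6 N more in the last 6 mm.
- job_tray_in (a point): grey shallow tray, 150 x 112 mm outside, walls 4 mm thick and 16 mm high, it stays put; this point is the middle of its inner floor, 4 mm above the bench; x runs along its length.
- padlock: brass-coloured padlock, 71 x 46 x 20 mm, loose on the bench; origin at the middle of its underside. To be left alone.
- pin_tin: small blue and white tin, 66 x 94 x 30 mm, loose; origin at the middle of its underside. To be left alone.
- tape_measure: yellow tape measure, 64 x 78 x 35 mm, loose; origin at the middle of its underside. To be left alone.
Not all that is in view belongs to the job. Of the things that look like the part that bears fob_center, the largest one is meant.

How it is judged (in metres and radians):
On the way, in this order (a step that is already met when the one before it is completed fails the run):
1. the head is caught at the next hole and the remote lies in the nest under the raised ram (value of joint press_head between 0.017 and 0.023 m and value of joint press_button below 0.002 m and x of fob_center in the frame of nest_seat between -0.015 and 0.01 m and y of fob_center in the frame of nest_seat between -0.006 and 0.006 m and z of fob_center in the frame of nest_seat below 0.016 m and angle between the x axis of fob_center and the x axis of nest_seat, either way round below 0.15 rad and value of joint press_plunger below 0.01 m), for 0.2 s.
2. the plunger is down at its stop on the remote in the nest and the shell is shut (value of joint press_plunger above 0.028 m and value of joint fob_shell above 0.0046 m and value of joint press_head between 0.017 and 0.023 m and x of fob_center in the frame of nest_seat between -0.015 and 0.01 m and z of fob_center in the frame of nest_seat below 0.016 m), for 0.1 s.
At the end, for the whole second after the job is handed in: The remote lies flat on the tray floor, buttons up, its middle within 50 mm along and 45 mm across of the tray's, shell shut (at least 4.6 of 6 mm pressed); the press head is caught at the next hole (17 to 23 mm down), button out, plunger back up within 3 mm (value of joint fob_shell above 0.0046 m and x of fob_center in the frame of job_tray_in between -0.05 and 0.05 m and y of fob_center in the frame of job_tray_in between -0.045 and 0.045 m and z of fob_center in the frame of job_tray_in below 0.016 m and angle between fob_center's own z axis and vertical below 0.1 rad and value of joint press_head between 0.017 and 0.023 m and value of joint press_button below 0.002 m and value of joint press_plunger below 0.003 m); the robot touches nothing.
It fails at once if the padlock, the tin or the tape measure is moved by more than 25 mm (distance of any of padlock, pin_tin, tape_measure from where it was at the start of the episode above 0.025 m).
It also fails if it takes over 72 s, if anything falls off the work surface, if the arm or the gripper's body presses on something with over 40 N, if the wrist force passes 120 N, or if a joint passes its speed limit or range.

## Working session

There is one attempt and no reset: what is moved stays moved. The work goes in short steps, Python scripts to look and compute and a shell command to move; the robot and the scene stay as the last step left them, time stands still between calls to the robot, and variables do not carry over. Pictures are saved under pics/ and viewed, and the job is handed in when it is done.

```bash
ls; mkdir -p pics; python3 - <<'E'
from plant import bot
import cv2
print(bot.get_obs(), bot.tcp_to_grasp)
for n in ("scene","top","wrist"):
    c=bot.calibration(n); im=bot.capture(n)
    cv2.imwrite(f"pics/{n}0.png",cv2.cvtColor(im,cv2.COLOR_RGB2BGR)); print(n,c)
E
```

```text
pics
{'time': 0.0, 'joint_positions': array([ 1.05000140e+00,  3.42767525e-01,  1.52504326e+00, -4.61049611e-05,
        1.27537108e+00, -1.45979840e-01]), 'dq': array([ 0.00172834, -0.00020707,  0.00110318, -0.00064811, -0.00027758,
        0.00130286]), 'tau': array([-2.07384505e-04, -4.31255150e+01, -2.44218081e+01,  7.17270887e-02,
        5.61798178e-02, -1.41523115e-04]), 'tool_pos': array([191.97762433, 488.19670229, 226.01254325]), 'tcp_rot': array([-3.14001393e+00, -1.87553208e-04,  2.76679087e+00]), 'contact_force': array([ 0.36042945, -0.36327732, -1.15714103]), 'moment': array([-0.0052077 ,  0.01244622, -0.02992908]), 'grip_width': 91.6239899130373} 18.8
scene {'fx': 398.00768075114576, 'fy': 398.00768075114576, 'cx': 275.89162024297457, 'cy': 209.70402947042317, 'cam_to_world': array([[ 5.95694429e-01, -6.05898199e-01,  5.27290736e-01,
         6.99245470e+01],
       [-8.03006723e-01, -4.64054814e-01,  3.73942953e-01,
        -3.21707731e+02],
       [ 1.81204427e-02, -6.46173739e-01, -7.62975195e-01,
         9.16852165e+02],
       [ 0.00000000e+00,  0.00000000e+00,  
[... 276 characters left out ...]
 -1.27980497e-02, -3.75901604e-03,
         5.09459141e+01],
       [ 6.04268213e-03, -1.83383056e-01, -9.83022960e-01,
         1.28512429e+03],
       [ 0.00000000e+00,  0.00000000e+00,  0.00000000e+00,
         1.00000000e+00]])}
wrist {'fx': 303.12091597845915, 'fy': 303.12091597845915, 'cx': 275.4451821716805, 'cy': 211.76864354483715, 'cam_to_world': array([[ 3.65854619e-01,  8.92071396e-01,  2.65252751e-01,
         1.19920630e+02],
       [ 9.30669820e-01, -3.50060640e-01, -1.06354289e-01,
         5.17021390e+02],
       [-2.02107112e-03,  2.85772938e-01, -9.58295228e-01,
         3.84915576e+02],
       [ 0.00000000e+00,  0.00000000e+00,  0.00000000e+00,
         1.00000000e+00]])}
```

View pics/scene0.png

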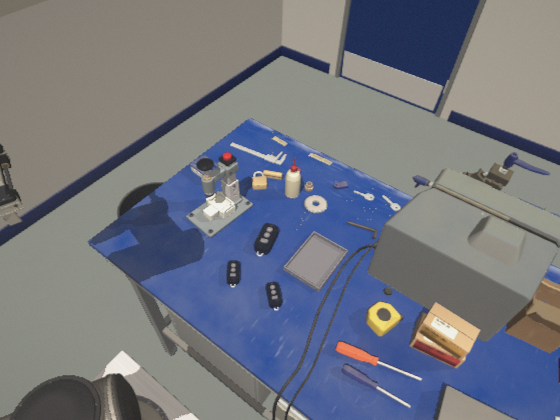

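View pics/top0.png

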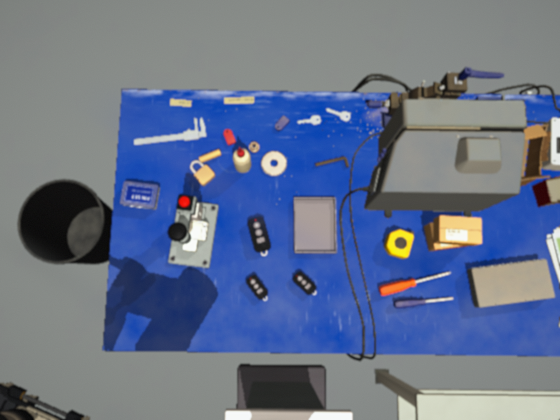

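View pics/wrist0.png

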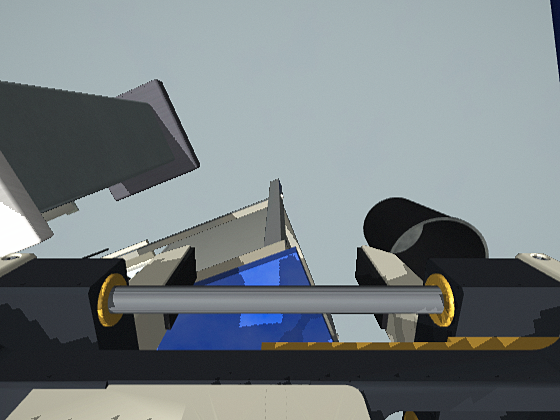

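```bash
cat > h.py <<'E'
import numpy as np, cv2
from plant import bot
from scipy.spatial.transform import Rotation as R
C={}
def cal(n):
    return bot.calibration(n)
def ray(c,u,v):
    T=c["cam_to_world"]; d=T[:3,:3]@np.array([(u-c["cx"])/c["fx"],(v-c["cy"])/c["fy"],1.]); return T[:3,3],d
def onz(c,u,v,z):
    o,d=ray(c,u,v); return o+d*(z-o[2])/d[2]
def tri(*a):
    A=np.zeros((3,3));b=np.zeros(3)
    for c,u,v in a:
        o,d=ray(c,u,v); d=d/np.linalg.norm(d); P=np.eye(3)-np.outer(d,d); A+=P;b+=P@o
    x=np.linalg.solve(A,b)
    return x,[np.linalg.norm(np.cross(x-ray(c,u,v)[0],ray(c,u,v)[1]/np.linalg.norm(ray(c,u,v)[1]))) for c,u,v in a]
def proj(c,p):
    T=c["cam_to_world"]; q=T[:3,:3].T@(np.asarray(p,float)-T[:3,3]); return c["cx"]+c["fx"]*q[0]/q[2], c["cy"]+c["fy"]*q[1]/q[2]
def snap(n,f):
    c=bot.calibration(n); im=cv2.cvtColor(bot.capture(n),cv2.COLOR_RGB2BGR); cv2.imwrite(f"pics/{f}.png",im); return c,im
E
python3 - <<'E'
import cv2
a=cv2.imread("pics/top0.png")[170:310,150:350]; cv2.imwrite("pics/topc.png",cv2.resize(a,None,fx=4,fy=4,interpolation=cv2.INTER_CUBIC))
a=cv2.imread("pics/scene0.png")[140:300,180:380]; cv2.imwrite("pics/scenec.png",cv2.resize(a,None,fx=3.75,fy=3.75,interpolation=cv2.INTER_CUBIC))
E
```

```text
(no output)
```

View pics/topc.png

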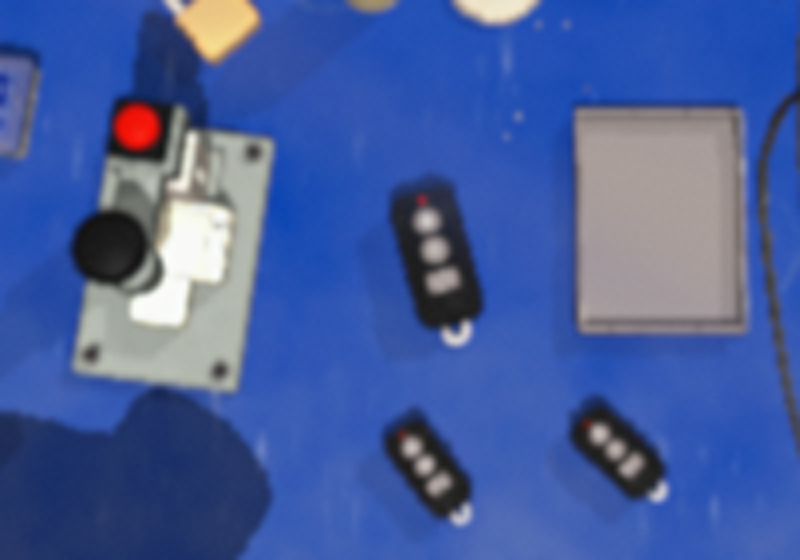

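View pics/scenec.png

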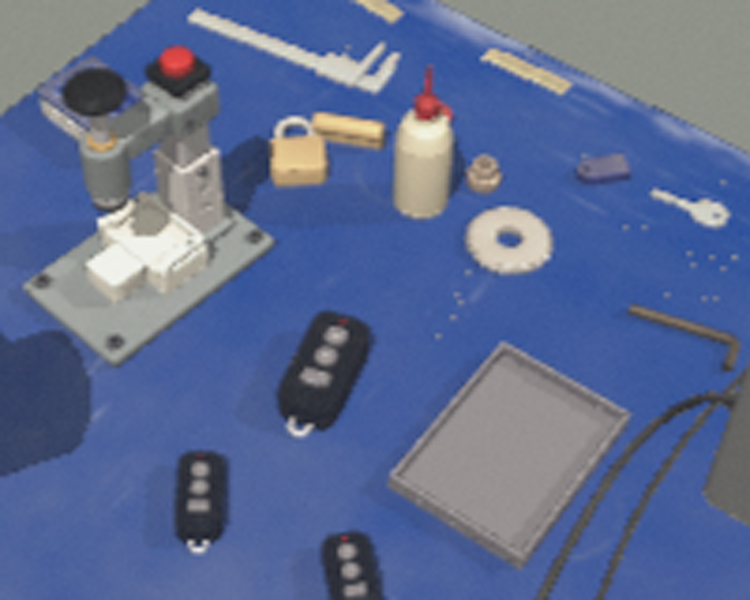

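```bash
python3 - <<'E'
from h import *
t=cal("top"); s=cal("scene")
T=lambda u,v:((u+.5)/4-.5+150,(v+.5)/4-.5+170)
S=lambda u,v:((u+.5)/3.75-.5+180,(v+.5)/3.75-.5+140)
print("button",tri((t,*T(137,127)),(s,*S(178,60))), onz(t,*T(137,127),200),onz(s,*S(178,60),200))
print("knob",tri((t,*T(110,245)),(s,*S(95,90))), onz(t,*T(110,245),221),onz(s,*S(95,90),221))
fl,fr,br=[onz(t,*T(*p),12) for p in ((75,371),(238,391),(273,138))]
print("plate",fl,fr,br,np.linalg.norm(fl-fr),np.linalg.norm(br-fr),np.degrees(np.arctan2(*(br-fr)[1::-1])),np.degrees(np.arctan2(*(fl-fr)[1::-1])))
fl,fr,br=[onz(s,*S(*p),12) for p in ((25,288),(112,362),(272,240))]
print("plate",fl,fr,br,np.linalg.norm(fl-fr),np.linalg.norm(br-fr),np.degrees(np.arctan2(*(br-fr)[1::-1])),np.degrees(np.arctan2(*(fl-fr)[1::-1])))
# nest tongue front edge
print("tongue top",[onz(t,*T(*p),36) for p in ((128,320),(186,327))])
print("tongue scene",[onz(s,*S(*p),36) for p in ((85,266),(117,284))])
# tray outer corners z=16
P=[onz(t,*T(*p),16) for p in ((575,107),(743,107),(748,332),(579,333))]
print("tray",P,np.mean(P,0),[np.linalg.norm(P[i]-P[i-1]) for i in range(4)])
P=[onz(s,*S(*p),16) for p in ((506,344),(629,412),(522,562),(390,480))]
print("tray s",P,np.mean(P,0),[np.linalg.norm(P[i]-P[i-1]) for i in range(4)])
# fob
for n,c,f,z in (("top0",t,T,18),("scene0",s,S,18)):
    im=cv2.imread(f"pics/{n}.png"); m=(im.max(2)<70).astype('uint8')
    m=cv2.morphologyEx(m,cv2.MORPH_CLOSE,np.ones((7,7)))
    k,l,st,ce=cv2.connectedComponentsWithStats(m)
    for i in range(1,k):
        if 150<st[i,4]<1500:
            ys,xs=np.where(l==i); 
            q=np.array([onz(c,x,y,z)[:2] for x,y in zip(xs,ys)],dtype=np.float32)
            print(n,ce[i],st[i,4],cv2.minAreaRect(q))
E
```

```text
button (array([643.75847563, 251.79251357, 191.80813554]), [np.float64(0.6358649490256013), np.float64(0.6358649490255126)]) [641.54422768 250.71989705 200.        ] [637.74347422 244.8927475  200.        ]
knob (array([571.28157736, 260.70541973, 211.29084354]), [np.float64(0.03737046554232995), np.float64(0.03737046554227447)]) [569.84778846 258.78414141 221.        ] [564.35535951 252.71589435 221.        ]
plate [517.39685925 318.53773026  12.        ] [505.62657981 211.11373901  12.        ] [675.36941563 193.71369108  12.        ] 108.06689304828737 170.6323298186301 -5.852849062994463 83.74713345030086
plate [515.33253303 314.32718995  12.        ] [503.51217053 211.87738198  12.        ] [671.02830008 192.85108098  12.        ] 103.12945321963453 168.5931605618689 -6.479824329270713 83.41847986776986
tongue top [array([548.76680294, 280.91478834,  36.        ]), array([544.69241735, 243.20853698,  36.        ])]
tongue scene [array([547.03208356, 276.53664557,  36.        ]), array([548.6844515 , 244.89732809,  36.        ])]
tray [array([698.49554835,  -8.97533181,  16.     
[... 2382 characters left out ...]
75)
scene0 [136.33473684 196.75157895] 475 ((479.3738098144531, 488.2083740234375), (48.75550842285156, 167.07662963867188), 89.851318359375)
scene0 [265.95948827 238.58635394] 469 ((591.112060546875, 78.73054504394531), (100.7228012084961, 47.45473861694336), 16.180496215820312)
scene0 [232.99618321 272.20992366] 262 ((451.5747375488281, 80.37614440917969), (69.40342712402344, 30.760272979736328), 36.15769577026367)
scene0 [273.61111111 294.77777778] 288 ((464.2062683105469, -42.239784240722656), (67.68243408203125, 30.817888259887695), 48.673519134521484)
scene0 [126.16899619 398.93900889] 787 ((86.226806640625, 62.46995544433594), (112.46955871582031, 37.01731872558594), 64.2009048461914)
```

```bash
python3 -m inch '[3,-2.4,5,0,0,3,-1, 8,-6,7.4,0,0,6,-1, 12,-9.5,7.4,0,0,9,-1, 16,-13,7.4,0,0,12,-1, 20,-16,7.4,0,0,15,-1]'
```

```text
time: 0.65
tool_pos: [368.5, 346.4, 300.1]
tcp_rot: [-3.141, 0.0, 3.031]
contact_force: [0.4, 0.4, 0.6]
grip_width: 56.7
```

```bash
python3 -m inch '[4,-3,0,0,0,0,-1, 8,-6,0,0,0,0,-1, 11,-8.5,0,0,0,0,-1, 13,-9.6,0,0,0,0,-1, 13,-9.6,0,0,0,0,-1]'; python3 - <<'E'
from h import *
c,im=snap("wrist","w1"); np.save("w1.npy",c["cam_to_world"]); print(c["cam_to_world"][:3,3])
E
```

```text
time: 1.15
tool_pos: [500.7, 248.2, 299.0]
tcp_rot: [-3.14, -0.0, 3.027]
contact_force: [-0.2, -0.7, -0.1]
grip_width: 16.6
[423.70852748 257.50866523 457.82146274]
```

View pics/w1.png

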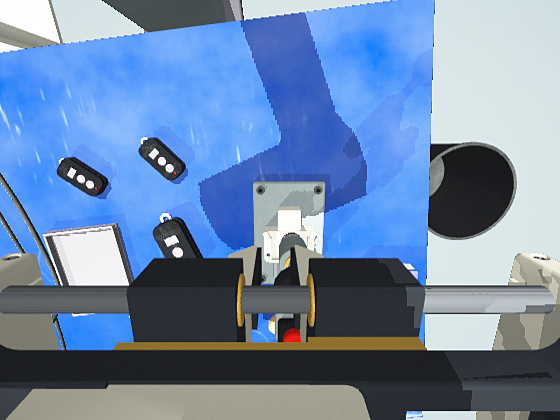

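```bash
python3 - <<'E'
from h import *
c=dict(cal("wrist")); c["cam_to_world"]=np.load("w1.npy")
im=cv2.imread("pics/w1.png")
cv2.imwrite("pics/w1c.png",cv2.resize(im[160:350,190:390],None,fx=3.9,fy=3.0,interpolation=cv2.INTER_CUBIC) if 0 else cv2.resize(im[160:350,190:390],None,fx=3,fy=3,interpolation=cv2.INTER_CUBIC))
for p,z in (((253,182),12),((326,183),12),((278.5,209),36),((302,209),36),((166,217),2)): print(p,onz(c,*p,z))
E
```

```text
(253, 182) [505.76940692 213.43336553  12.        ]
(326, 183) [519.61297364 321.45594638  12.        ]
(278.5, 209) [544.82226156 247.1588934   36.        ]
(302, 209) [548.67103316 280.96382511  36.        ]
(166, 217) [547.55627575  68.42620733   2.        ]
```

View pics/w1c.png

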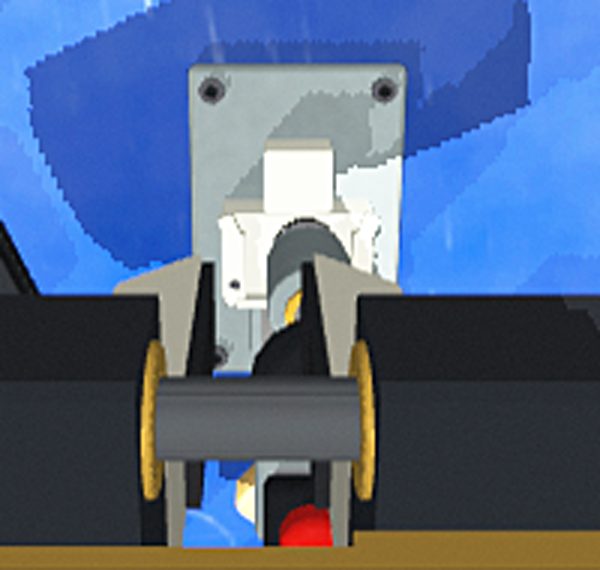

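```bash
python3 -m inch '[4.5,0,-1,0,0,0,-1, 9,0.2,-2,0,0,0,-1, 14.1,0.3,-3,0,0,0,-1, 14.1,0.3,-5,0,0,0,-1, 14.1,0.3,-8,0,0,0,-1]'; python3 - <<'E'
from h import *
c,im=snap("wrist","w2"); np.save("w2.npy",c["cam_to_world"])
c,im=snap("scene","s2")
cv2.imwrite("pics/s2c.png",cv2.resize(im[100:260,130:330],None,fx=3.75,fy=3.75,interpolation=cv2.INTER_CUBIC))
E
```

```text
time: 1.7
tool_pos: [641.2, 253.6, 218.1]
tcp_rot: [-3.141, -0.0, 3.029]
contact_force: [-0.4, -0.2, 0.8]
grip_width: 0.4
```

View pics/s2c.png

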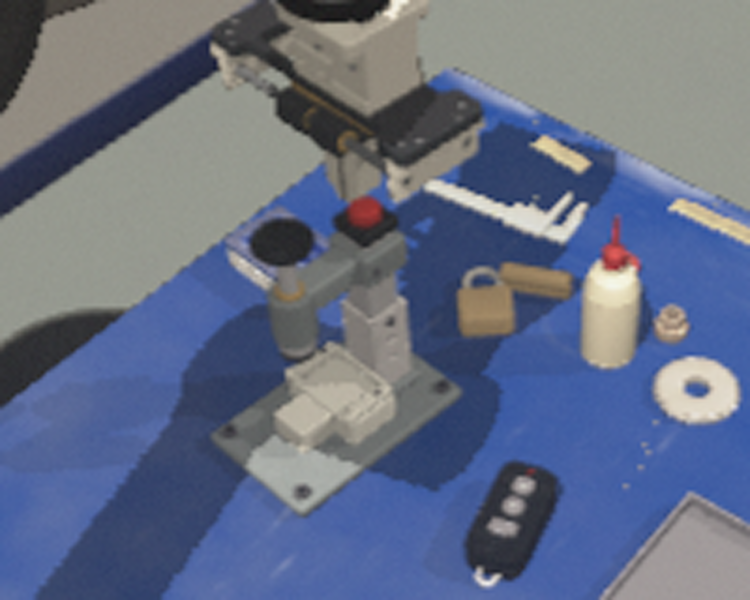

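View pics/w2.png

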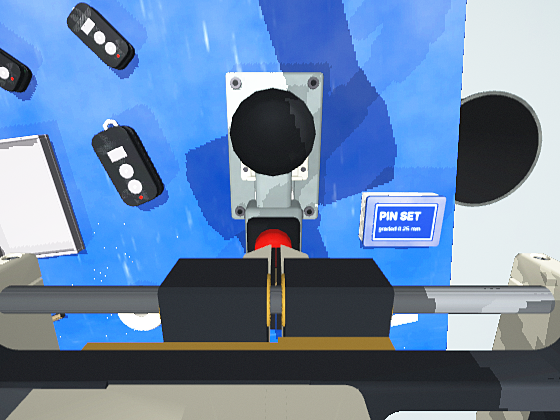

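```bash
python3 -m inch '[0.1,-0.2,-0.5,0,0,0,-1, 0.1,-0.2,-1.4,0,0,0,-1, 0.1,-0.2,-2.7,0,0,0,-1, 0.1,-0.2,-3.0,0,0,0,-1, 0.1,-0.2,0.5,0,0,0,-1]'; python3 - <<'E'
from h import *
print(bot.get_obs()["tool_pos"])
c,im=snap("wrist","w3"); np.save("w3.npy",c["cam_to_world"])
c,im=snap("scene","s3")
cv2.imwrite("pics/s3c.png",cv2.resize(im[100:260,130:330],None,fx=3.75,fy=3.75,interpolation=cv2.INTER_CUBIC))
E
```

```text
time: 2.3
tool_pos: [635.8, 250.2, 213.2]
tcp_rot: [-3.133, -0.021, 3.03]
contact_force: [0.9, -1.1, -0.5]
grip_width: 0.3
[635.75152239 250.23790456 213.18713883]
```

View pics/s3c.png

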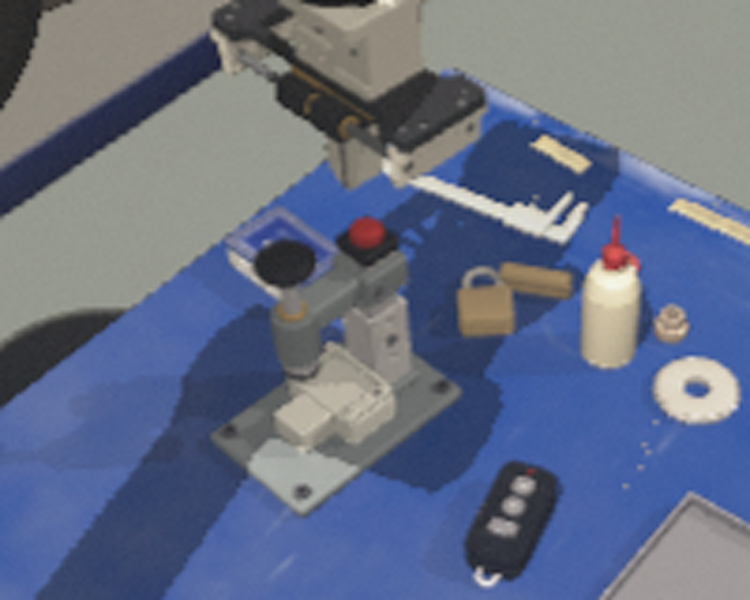

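View pics/w3.png

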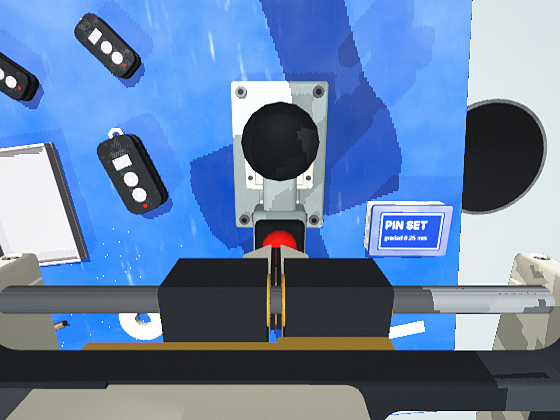

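```bash
python3 - <<'E'
from h import *
s=cal("scene")
for n in ("s2","s3"):
    im=cv2.imread(f"pics/{n}.png").astype(int)[130:180,200:260]
    m=(im[...,2]>120)&(im[...,1]<70)&(im[...,0]<80); ys,xs=np.where(m); print(n,xs.mean()+200,ys.mean()+130,m.sum())
for z in (200,180,160): print(z,proj(s,(642.5,251.6,z)))
cw=cal("wrist")
def kn(n):
    c=dict(cw); c["cam_to_world"]=np.load(n+".npy"); return c
for n,z in (("w2",221),("w3",201)):
    im=cv2.imread(f"pics/{n}.png").astype(int)[60:230,215:330]
    m=((im.max(2)<45)).astype('uint8'); k,l,st,ce=cv2.connectedComponentsWithStats(m); i=1+st[1:,4].argmax()
    print(n,ce[i]+[215,60],st[i],onz(kn(n),ce[i][0]+215,ce[i][1]+60,z))
# fob in w3
im=cv2.imread("pics/w3.png").astype(int)[130:220,80:170]
m=(im.max(2)<70).astype('uint8'); m=cv2.morphologyEx(m,cv2.MORPH_OPEN,np.ones((3,3)));m=cv2.morphologyEx(m,cv2.MORPH_CLOSE,np.ones((15,15)))
k,l,st,ce=cv2.connectedComponentsWithStats(m); i=1+st[1:,4].argmax(); ys,xs=np.where(l==i)
for z in (0,24): print("fob",z,st[i],cv2.minAreaRect(np.array([onz(kn("w3"),x+80,y+130,z)[:2] for x,y in zip(xs,ys)],dtype=np.float32)))
E
```

```text
s2 227.07142857142858 155.8095238095238 42
s3 227.5581395348837 161.2093023255814 43
200 (np.float64(226.37468853420927), np.float64(153.64447690524935))
180 (np.float64(226.94155308236694), np.float64(159.20691926116314))
160 (np.float64(227.49260046553002), np.float64(164.6141533423625))
w2 [269.24839178 134.63519402] [  15   28   85   88 4819] [570.11407637 258.66365207 221.        ]
w3 [278.40462701 141.74811143] [  27   42   77   79 4236] [569.3225823  259.35697489 201.        ]
fob 0 [  17    0   73   90 3452] ((597.2421264648438, 79.13091278076172), (110.46238708496094, 67.32979583740234), 14.087438583374023)
fob 24 [  17    0   73   90 3452] ((594.9921264648438, 90.75978088378906), (103.36579132080078, 63.00425338745117), 14.087430953979492)
```

```bash
cat >> h.py <<'E'
def Rt(psi,lean):
    p=np.radians(psi); l=np.radians(lean)
    d=np.array([np.cos(p),np.sin(p),0]); y=np.array([-np.sin(p),np.cos(p),0]); z=np.sin(l)*d+np.array([0,0,-np.cos(l)])
    return np.column_stack([np.cross(y,z),y,z])
def delta(pos,psi,lean):
    o=bot.get_obs(); R0=R.from_euler('xyz',o["tcp_rot"]); Rd=R.from_matrix(Rt(psi,lean))
    print("shift cm",np.round((np.array(pos)-o["tool_pos"])/10,2),"rot",np.round(np.degrees((Rd*R0.inv()).as_rotvec()),1), "f",np.round(o["contact_force"],1),"w",round(o["grip_width"],1))
E
python3 -c "
from h import *
delta((480,55,240),16,0)"
```

```text
shift cm [-16.02 -19.65   1.63] rot [ 0.1 -0.2 22.4] f [ 0.  -0.3  1.3] w 0.5
```

```bash
python3 -m inch '[0,-2,3,0,0,3,-1, -3,-6,3,0,0,8,0.5, -7,-10,3,0,0,14,1, -12,-15,2.5,0,0,20,1, -16,-19.6,1.6,0,0,22.4,1]'; python3 - <<'E'
from h import *
c,im=snap("wrist","w4"); np.save("w4.npy",c["cam_to_world"]); delta((480,55,240),16,0)
E
```

```text
time: 2.9
tool_pos: [504.7, 83.0, 244.8]
tcp_rot: [-3.139, -0.001, -2.858]
contact_force: [0.7, -1.0, -0.2]
grip_width: 27.6
shift cm [-1.76 -2.38 -0.21] rot [ 0.3 -0.6 -0.2] f [-1.8 -3.8 -1.4] w 31.6
```

View pics/w4.png

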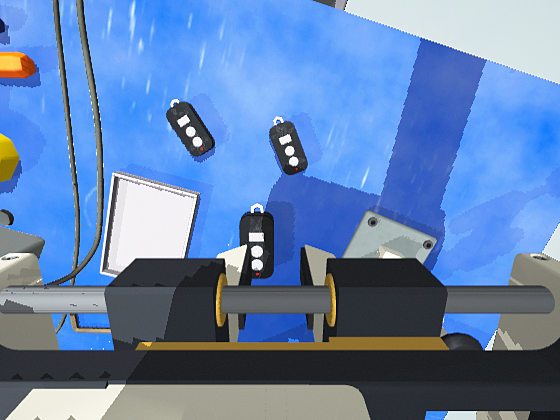

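```bash
python3 -c "
from h import *
delta((495,52,130),16,40)"
```

```text
shift cm [ -0.26  -2.68 -11.21] rot [ 11.4 -39.1  -0.1] f [-1.8 -3.8 -1.4] w 31.6
```

```bash
python3 -m inch '[0,-1,-2,2.3,-7.8,0,1, 0,-2,-4.5,4.6,-15.6,0,1, -0.2,-2.7,-7,6.8,-23.4,0,1, -0.3,-2.7,-9,9.1,-31.2,0,1, -0.3,-2.7,-11.2,11.4,-39.1,0,1]'; python3 -m inch '[0,0,0,0,0,0,1,0,0,0,0,0,0,1,0,0,0,0,0,0,1,0,0,0,0,0,0,1,0,0,0,0,0,0,1]'; python3 - <<'E'
from h import *
c,im=snap("wrist","w5"); np.save("w5.npy",c["cam_to_world"]); delta((495,52,130),16,40)
E
```

```text
time: 3.45
tool_pos: [497.5, 67.0, 154.0]
tcp_rot: [3.1, 0.53, -2.847]
contact_force: [0.3, 1.1, -0.1]
grip_width: 72.1
time: 3.95
tool_pos: [498.0, 67.1, 154.6]
tcp_rot: [3.101, 0.53, -2.846]
contact_force: [-0.4, 0.1, -0.7]
grip_width: 91.9
shift cm [-0.29 -1.51 -2.45] rot [ 0.9 -9.8 -2.3] f [-0.  -1.  -0.3] w 91.6
```

View pics/w5.png

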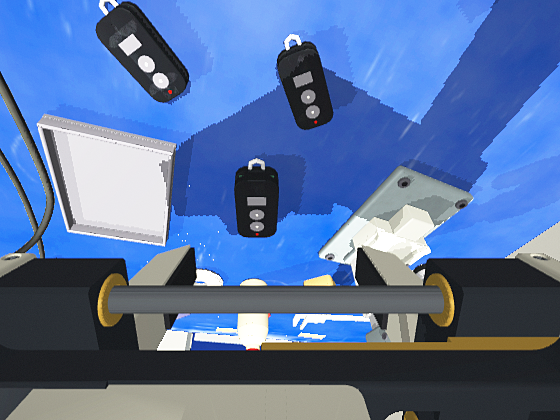

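```bash
python3 - <<'E'
from h import *
c=dict(cal("wrist")); c["cam_to_world"]=np.load("w5.npy")
im=cv2.imread("pics/w5.png"); cv2.imwrite("pics/w5c.png",cv2.resize(im[140:260,200:320],None,fx=5,fy=5,interpolation=cv2.INTER_CUBIC))
E
```

```text
(no output)
```

View pics/w5c.png

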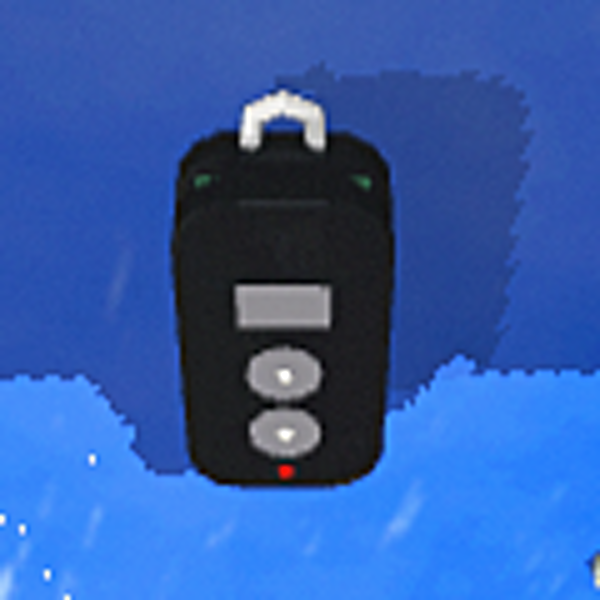

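```bash
python3 - <<'E'
from h import *
c=dict(cal("wrist")); c["cam_to_world"]=np.load("w5.npy")
q=lambda u,v,z:onz(c,(u+.5)/5-.5+200,(v+.5)/5-.5+140,z)
a=q(283,198,24);b=q(286,486,24);print(a,b,(a+b)/2,np.linalg.norm(a-b),np.degrees(np.arctan2(*(b-a)[1::-1])))
for v in (250,300,400): 
    l,r={250:((174),(394)),300:(178,392),400:(184,386)}[v]; l=q(l,v,24);r=q(r,v,24); print((l+r)/2,np.linalg.norm(l-r))
for p in ((283,305),(285,373),(285,433),(286,471)): print(q(*p,24))
print("ring",q(283,95,8),q(283,95,6))
E
```

```text
[550.40712046  69.33911995  24.        ] [638.43646602  94.45189559  24.        ] [594.42179324  81.89550777  24.        ] 91.54134137358852 15.92224638606107
[563.79817524  73.33641741  24.        ] 44.902265372145614
[577.58317448  77.37830383  24.        ] 45.15650180430589
[608.28037425  85.90731262  24.        ] 45.71484949645965
[579.15841452  77.29583701  24.        ]
[599.58333901  83.40885347  24.        ]
[619.43372699  88.92284778  24.        ]
[632.88364457  92.90657151  24.        ]
ring [537.85752247  65.72482505   8.        ] [539.31682677  66.11101687   6.        ]
```

```bash
python3 -c "
from h import *
delta((519.6,60.6,78),15.9,40)"
```

```text
shift cm [ 2.17 -0.65 -7.65] rot [ 0.9 -9.8 -2.4] f [-0.  -1.  -0.3] w 91.6
```

```bash
python3 -m inch '[0.5,-0.2,-2,0.3,-3.3,-0.8,1, 1,-0.4,-4,0.6,-6.6,-1.6,1, 1.6,-0.6,-6,0.9,-9.8,-2.4,1, 2.2,-0.65,-7.65,0.9,-9.8,-2.4,1, 2.2,-0.65,-7.65,0.9,-9.8,-2.4,1]'; python3 -c "
from h import *
delta((575.2,76.5,9),15.9,40)"
```

```text
time: 4.5
tool_pos: [536.2, 67.1, 127.5]
tcp_rot: [3.132, 0.627, -2.875]
contact_force: [-0.2, -0.0, 0.5]
grip_width: 92.1
shift cm [  3.9    0.94 -11.85] rot [ 0.7 -4.   0.3] f [-0.2 -0.   0.5] w 92.1
```

```bash
python3 -m inch '[-1.6,-0.6,-4.9,0.7,-4,0.3,1, -1.6,-0.6,-4.9,0.7,-4,0.3,1, -1.6,-0.6,-4.9,0.7,-4,0.3,1, -1.6,-0.6,-4.9,0.7,-4,0.3,1, -1.6,-0.6,-4.9,0.7,-4,0.3,1]'; python3 -c "
from h import *
print(bot.get_obs()['joint_positions'])
delta((575.2,76.5,9),15.9,40)"
```

```text
time: 5.0
tool_pos: [534.8, 67.1, 125.9]
tcp_rot: [3.13, 0.624, -2.878]
contact_force: [-0.1, -0.6, -0.1]
grip_width: 91.9
[-0.174017    0.29050991  2.16843011  1.18387032  0.28303603 -3.10450644]
shift cm [  4.04   0.94 -11.69] rot [ 0.6 -4.2  0.4] f [-0.1 -0.6 -0.1] w 91.9
```

```bash
python3 - <<'E'
from h import *
import json
o=bot.get_obs(); json.dump([list(o["joint_positions"]),list(o["tool_pos"]),list(o["tcp_rot"])],open("p1.json","w"))
delta((495,60,200),15.9,0)
E
```

```text
shift cm [-3.98 -0.71  7.41] rot [-10.2  34.3   0.5] f [-0.1 -0.6 -0.1] w 91.9
```

```bash
python3 -m inch '[-1,-0.1,2,-2,6.9,0,1, -2,-0.3,4,-4,13.8,0,1, -3,-0.5,6,-6,20.6,0.2,1, -4,-0.7,7.4,-8,27.5,0.3,1, -4,-0.7,7.4,-10.2,34.3,0.5,1]'; python3 - <<'E'
from h import *
import json
o=bot.get_obs(); json.dump([list(o["joint_positions"]),list(o["tool_pos"]),list(o["tcp_rot"])],open("p2.json","w")); print(o["joint_positions"])
P=[([1.05000140e+00,3.42767525e-01,1.52504326e+00,-4.61e-05,1.27537108e+00,-1.45979840e-01],[191.97762433,488.19670229,226.01254325],[-3.14001393e+00,-1.8755e-04,2.76679087e+00])]
P+=[json.load(open(f"p{i}.json")) for i in (1,2)]
A=[];b=[]
for q,p,r in P:
    q=np.array(q); tz=R.from_euler('xyz',r).as_matrix()[:,2]
    c1,s1=np.cos(q[0]),np.sin(q[0]); r_=np.array([c1,s1,0]); z=np.array([0,0,1.]); s=q[1]+q[2]
    # check orientation: forearm dir f, roll q4, bend q5
    f=np.sin(s)*r_+np.cos(s)*z; n=np.cos(s)*r_-np.sin(s)*z; l=np.array([-s1,c1,0])
    for sg in (1,-1): print(np.round(np.cos(q[4])*f+np.sin(q[4])*(np.cos(q[3])*n+sg*np.sin(q[3])*l),3), np.round(tz,3))
    cols=[r_,z,np.sin(q[1])*r_+np.cos(q[1])*z,f,n,tz]
    for k in range(3): A.append([v[k] for v in cols]); b.append(p[k])
x,res,rk,sv=np.linalg.lstsq(np.array(A),np.array(b),rcond=None); print(x,res,rk,sv)
E
```

```text
time: 5.5
tool_pos: [493.4, 58.0, 202.7]
tcp_rot: [3.114, 0.235, -2.858]
contact_force: [0.2, 1.7, -0.9]
grip_width: 91.9
[-0.11261837  0.19440759  1.82819245  0.14582139  0.91777299 -2.04762825]
[-0.001 -0.001 -1.   ] [-0.001 -0.001 -1.   ]
[-0.001 -0.001 -1.   ] [-0.001 -0.001 -1.   ]
[ 0.561  0.164 -0.812] [ 0.561  0.164 -0.812]
[ 0.471 -0.345 -0.812] [ 0.561  0.164 -0.812]
[ 0.215  0.092 -0.972] [ 0.215  0.092 -0.972]
[ 0.189 -0.138 -0.972] [ 0.215  0.092 -0.972]
[-287.08311866  605.53583271  745.7527984   651.60568811  224.3984287
  672.38144596] [7387.48165145] 6 [3.34704765 2.50692532 0.61713582 0.33013128 0.13183403 0.07330732]
```

```bash
cat > fit.py <<'E'
from h import *
import json,glob
from scipy.optimize import least_squares
P=[([1.05000140e+00,3.42767525e-01,1.52504326e+00,-4.61e-05,1.27537108e+00,-1.45979840e-01],[191.97762433,488.19670229,226.01254325],[-3.14001393e+00,-1.8755e-04,2.76679087e+00])]
P+=[json.load(open(f)) for f in sorted(glob.glob("p*.json"))]
def axes(q):
    c1,s1=np.cos(q[0]),np.sin(q[0]); r_=np.array([c1,s1,0]); z=np.array([0,0,1.]); s=q[1]+q[2]
    f=np.sin(s)*r_+np.cos(s)*z; n=np.cos(s)*r_-np.sin(s)*z; l=np.array([-s1,c1,0])
    tz=np.cos(q[4])*f+np.sin(q[4])*(np.cos(q[3])*n+np.sin(q[3])*l)
    return r_,z,f,n,l,tz
def cols(q):
    r_,z,f,n,l,tz=axes(q); return np.column_stack([r_,z,np.sin(q[1])*r_+np.cos(q[1])*z,f,n,tz,l])
def fit():
    A=np.vstack([cols(np.array(q)) for q,p,r in P]); b=np.hstack([p for q,p,r in P])
    x=np.linalg.lstsq(A,b,rcond=None)[0]; return x,np.abs(A@x-b).max()
if __name__=="__main__":
    x,e=fit(); print(x,e)
    for q,p,r in P:
        q=np.array(q); M=R.from_euler('xyz',r).as_matrix(); print(np.round(q,3))
E
python3 fit.py
```

```text
[-7.02917586e-06  2.22900020e+02  5.06199999e+02  3.79600007e+02
  4.65000053e+01  3.18081013e+02  7.63999971e+01] 1.3202380273469316e-06
[ 1.05   0.343  1.525 -0.     1.275 -0.146]
[-0.174  0.291  2.168  1.184  0.283 -3.105]
[-0.113  0.194  1.828  0.146  0.918 -2.048]
```

```bash
cat > ik.py <<'E'
from fit import *
X,_=fit()
def frame(q):
    r_,z,f,n,l,tz=axes(q); a=np.cos(q[3])*n+np.sin(q[3])*l; x=-np.sin(q[4])*f+np.cos(q[4])*a; return x,np.cross(tz,x),tz
SG,C0=1,0
def rel():
    out=[]
    for q,p,r in P:
        x,y,z=frame(np.array(q)); tx=R.from_euler('xyz',r).as_matrix()[:,0]; out.append((np.arctan2(tx@y,tx@x),q[5]))
    return out
out=rel()
best=None
for s in (1,-1):
    d=[np.angle(np.exp(1j*(t-s*q))) for t,q in out]
    sp=np.abs(np.angle(np.exp(1j*(np.array(d)-d[0])))).max()
    if best is None or sp<best[0]: best=(sp,s,d[0])
_,SG,C0=best
def fk(q):
    x,y,z=frame(q); t=SG*q[5]+C0; tx=np.cos(t)*x+np.sin(t)*y; return cols(q)@X,np.column_stack([tx,np.cross(z,tx),z])
lo=np.array([-2.53,-.77,.04,-1,.28,-3.11]);hi=np.array([2.53,2.02,2.7,4.14,2.66,3.11])
def ik(p,Rm,n=40,seed=0,q0=None):
    rng=np.random.default_rng(seed); sols=[]
    def e(q):
        pp,RR=fk(q); return np.r_[(pp-p)/100,R.from_matrix(RR@Rm.T).as_rotvec()]
    st=[q0] if q0 is not None else [lo+(hi-lo)*rng.random(6) for _ in range(n)]
    for s in st:
        r=least_squares(e,np.clip(s,lo+1e-3,hi-1e-3),bounds=(lo,hi))
        if r.cost<1e-8 and not any(np.abs(r.x-t).max()<.05 for t in sols): sols.append(r.x)
    return sols
if __name__=="__main__":
    print(best)
    for nm,xy,z,psi in (("fob",(575.2,76.5),9,15.9),("fobstand",(519.6,60.6),78,15.9),("nest",(549.5,262.4),45,-6.4),("neststand",(450,272),60,-6.4),("tray",(603,-55),13,0)):
      for lean in (25,30,35,40,45):
        for h in (0,180):
            Rm=Rt(psi,lean)@R.from_euler('z',h,degrees=True).as_matrix()
            print(nm,lean,h,[np.round(s,2) for s in ik(np.array([*xy,z]),Rm)])
E
python3 ik.py
```

```text
(np.float64(5.66319835471063e-09), 1, np.float64(1.570796332458095))
fob 25 0 []
fob 25 180 []
fob 30 0 []
fob 30 180 []
fob 35 0 [array([-0.13,  0.61,  2.14,  2.22,  0.29,  2.13])]
fob 35 180 [array([-0.13,  0.61,  2.14,  2.22,  0.29, -1.01])]
fob 40 0 [array([-0.15,  0.64,  2.2 ,  2.46,  0.44,  1.87])]
fob 40 180 [array([-0.15,  0.64,  2.2 ,  2.46,  0.44, -1.28])]
fob 45 0 [array([-0.17,  0.68,  2.25,  2.57,  0.61,  1.73])]
fob 45 180 [array([-0.17,  0.68,  2.25,  2.57,  0.61, -1.42])]
fobstand 25 0 [array([-0.14,  0.38,  2.1 ,  0.59,  0.31, -2.51])]
fobstand 25 180 [array([-0.14,  0.38,  2.1 ,  0.59,  0.31,  0.63])]
fobstand 30 0 []
fobstand 30 180 []
fobstand 35 0 []
fobstand 35 180 []
fobstand 40 0 [array([-0.22,  0.41,  2.31,  2.15,  0.38,  2.13])]
fobstand 40 180 [array([-0.22,  0.41,  2.31,  2.15,  0.38, -1.01])]
fobstand 45 0 [array([-0.26,  0.45,  2.38,  2.36,  0.54,  1.88])]
fobstand 45 180 [array([-0.26,  0.45,  2.38,  2.36,  0.54, -1.26])]
nest 25 0 [array([ 0.43,  0.58,  1.84, -0.58,  0.41, -0.53])]
nest 25 180 [array([ 0.43,  0.58,  1.84, -0.58,  0.41,  2.62])]
nest 30 0 [array([ 0.46,  0.58,  1.9 , -0.92,  0.35, -0.17])]
nest 30 180 [array([ 0.46,  0.58,  1.9 , -0.92,  0.35,  2.97])]
nest 35 0 []
nest 35 180 []
nest 40 0 []
nest 40 180 []
nest 45 0 []
nest 45 180 []
neststand 25 0 [array([ 0.56,  0.46,  2.02, -0.73,  0.4 , -0.26])]
neststand 25 180 [array([ 0.56,  0.46,  2.02, -0.73,  0.4 ,  2.88])]
neststand 30 0 []
neststand 30 180 []
neststand 35 0 []
neststand 35 180 []
neststand 40 0 []
neststand 40 180 []
neststand 45 0 []
neststand 45 180 []
tray 25 0 []
tray 25 180 []
tray 30 0 []
tray 30 180 []
tray 35 0 []
tray 35 180 []
tray 40 0 [array([-0.33,  0.64,  2.14,  2.53,  0.37,  1.89])]
tray 40 180 [array([-0.33,  0.64,  2.14,  2.53,  0.37, -1.25])]
tray 45 0 [array([-0.35,  0.68,  2.19,  2.66,  0.54,  1.75])]
tray 45 180 [array([-0.35,  0.68,  2.19,  2.66,  0.54, -1.39])]
```

```bash
cat > t.py <<'E'
from ik import *
def ik2(p,Rm):
    S=[]
    for j4 in (-.9,-.3,.5,1.2,2,2.7,3.3,4):
        for j5 in (.3,.6):
            for j6 in (-2,-.5,.5,2):
                for s in ik(p,Rm,q0=np.array([np.arctan2(p[1],p[0])-.15,.55,2.0,j4,j5,j6])):
                    if not any(np.abs(s-t).max()<.05 for t in S): S.append(s)
    return S
if __name__=="__main__":
    for nm,xy,z,psi in (("nest",(549.5,262.4),45,-6.4),("neststand",(450,272),60,-6.4)):
      for lean in (35,40,45,50,55,60):
        for h in (0,180):
            Rm=Rt(psi,lean)@R.from_euler('z',h,degrees=True).as_matrix()
            print(nm,lean,h,[np.round(s,2) for s in ik2(np.array([*xy,z]),Rm)])
E
time python3 t.py
```

```text
nest 35 0 []
nest 35 180 []
nest 40 0 []
nest 40 180 []
nest 45 0 []
nest 45 180 []
nest 50 0 []
nest 50 180 []
nest 55 0 [array([0.6 , 0.72, 2.11, 4.05, 0.75, 1.28])]
nest 55 180 [array([ 0.6 ,  0.72,  2.11,  4.05,  0.75, -1.87])]
nest 60 0 [array([0.62, 0.78, 2.14, 3.99, 0.89, 1.37])]
nest 60 180 [array([ 0.62,  0.78,  2.14,  3.99,  0.89, -1.77])]
neststand 35 0 []
neststand 35 180 []
neststand 40 0 []
neststand 40 180 []
neststand 45 0 []
neststand 45 180 []
neststand 50 0 []
neststand 50 180 []
neststand 55 0 []
neststand 55 180 []
neststand 60 0 []
neststand 60 180 []
real	2m0.046s
user	1m58.752s
sys	0m0.250s
```

```bash
cat > t2.py <<'E'
from ik import *
lo2=lo+np.array([.02,.02,.02,.03,.02,.03]);hi2=hi-.03
import ik as I
I.lo,I.hi=lo2,hi2
def scan(xy,z,psi,lean,h=0):
    Rm=Rt(psi,lean)@R.from_euler('z',h,degrees=True).as_matrix(); S=[]
    p=np.array([*xy,z])
    for j4 in (-.7,0,.7):
        s=ik(p,Rm,q0=np.array([np.arctan2(p[1],p[0])-.12,.55,1.9,j4,.4,-1.5]))
        if s: return s[0]
if __name__=="__main__":
    print("nest path")
    d=np.array([np.cos(np.radians(-6.4)),np.sin(np.radians(-6.4))])
    for lean in (26,28,30):
        for X in (-20,-28,-34):
            for back in (0,30,65): print(lean,X,back,*[ (lambda s: None if s is None else np.round(s[3:],2))(scan(np.array([569.4,259.8])+d*(X-back),z,-6.4,lean)) for z in (45,58)])
    print("bench")
    for c in ((600,60),(640,90),(660,110),(680,100)):
        for psi in (-60,-45,-30,-15,0,15,30,45):
            r=[]
            for lean in (26,28,30):
                dd=np.array([np.cos(np.radians(psi)),np.sin(np.radians(psi))])
                s=scan(np.array(c)-28*dd,9,psi,lean); r.append(None if s is None else np.round(s[3:],2))
            print(c,psi,r)
E
time python3 t2.py
```

```text
nest path
26 -20 0 [-0.64  0.4  -0.47] [-0.6   0.42 -0.51]
26 -20 30 [-0.71  0.38 -0.36] [-0.66  0.41 -0.42]
26 -20 65 [-0.79  0.37 -0.24] [-0.73  0.4  -0.3 ]
26 -28 0 [-0.66  0.39 -0.44] [-0.61  0.42 -0.49]
26 -28 30 [-0.73  0.38 -0.34] [-0.67  0.4  -0.39]
26 -28 65 [-0.81  0.37 -0.21] [-0.75  0.4  -0.27]
26 -34 0 [-0.67  0.39 -0.42] [-0.63  0.41 -0.47]
26 -34 30 [-0.74  0.38 -0.31] [-0.69  0.4  -0.37]
26 -34 65 [-0.82  0.37 -0.19] [-0.76  0.39 -0.25]
28 -20 0 [-0.77  0.37 -0.33] [-0.72  0.39 -0.39]
28 -20 30 [-0.85  0.36 -0.22] [-0.79  0.38 -0.28]
28 -20 65 [-0.94  0.36 -0.08] [-0.87  0.38 -0.16]
28 -28 0 [-0.79  0.37 -0.3 ] [-0.73  0.39 -0.36]
28 -28 30 [-0.87  0.36 -0.19] [-0.8   0.38 -0.25]
28 -28 65 [-0.96  0.36 -0.05] [-0.88  0.38 -0.13]
28 -34 0 [-0.81  0.36 -0.28] [-0.75  0.39 -0.34]
28 -34 30 [-0.88  0.36 -0.16] [-0.82  0.38 -0.23]
28 -34 65 [-0.97  0.36 -0.03] [-0.9   0.38 -0.11]
30 -20 0 [-0.92  0.35 -0.17] [-0.85  0.37 -0.24]
30 -20 30 None [-0.93  0.36 -0.13]
30 -20 65 None None
30 -28 0 [-0.94  0.35 -0.14] [-0.87  0.37 -0.21]
30 -28 30 None [-0.95  0.36 -0.1 ]
30 -28 6
[... 1476 characters left out ...]
30 [array([ 0.75,  0.39, -2.85]), array([ 0.89,  0.37, -3.  ]), None]
(660, 110) 45 [None, None, None]
(680, 100) -60 [array([-0.59,  0.87,  0.13]), array([-0.64,  0.87,  0.18]), array([-0.69,  0.88,  0.23])]
(680, 100) -45 [array([-0.64,  0.68, -0.07]), array([-0.71,  0.67,  0.01]), array([-0.78,  0.67,  0.08])]
(680, 100) -30 [array([-0.65,  0.49, -0.31]), array([-0.76,  0.47, -0.2 ]), array([-0.87,  0.46, -0.09])]
(680, 100) -15 [array([-0.54,  0.33, -0.7 ]), None, None]
(680, 100) 0 [None, None, None]
(680, 100) 15 [None, None, None]
(680, 100) 30 [array([ 0.7 ,  0.42, -2.81]), array([ 0.83,  0.39, -2.95]), None]
(680, 100) 45 [None, None, None]
real	0m19.942s
user	0m19.723s
sys	0m0.250s
```

```bash
cat > t3.py <<'E'
from t2 import *
f=lambda s: None if s is None else np.round(s,2)
for nm,xy,z,psi,lean in (("fob",(594.4,82),4,15.9,0),("fob up",(594.4,82),60,15.9,0),("S",(645,60),4,-40,0),("S up",(645,60),60,-40,0),("tray",(623,-60),10,0,0),("tray up",(623,-60),60,0,0)):
    print(nm,f(scan(xy,z,psi,lean)))
d=np.array([np.cos(np.radians(-40)),np.sin(np.radians(-40))])
for z in (9,60,100):
  for L in (0,28): print("S28",z,L,f(scan(np.array((645,60))-31*d,z,-40,L)))
E
python3 t3.py; python3 -c "
from h import *
delta((594.4,82,70),15.9,0)"
```

```text
fob [ 0.01  0.72  1.55  0.    0.87 -1.84]
fob up [ 0.01  0.65  1.51  0.    0.98 -1.84]
S [-0.03  0.79  1.39  0.    0.96 -0.9 ]
S up [-0.03  0.72  1.36  0.    1.06 -0.9 ]
tray [-0.22  0.75  1.46  0.    0.93 -1.79]
tray up [-0.22  0.69  1.43  0.    1.03 -1.79]
S28 9 0 [ 0.01  0.75  1.46  0.    0.93 -0.87]
S28 9 28 [ 0.19  0.7   1.75 -0.83  0.52  0.01]
S28 60 0 [ 0.01  0.69  1.43 -0.    1.03 -0.87]
S28 60 28 [ 0.19  0.61  1.73 -0.7   0.6  -0.13]
S28 100 0 [ 0.01  0.64  1.39  0.    1.11 -0.87]
S28 100 28 [ 0.19  0.55  1.7  -0.63  0.67 -0.23]
shift cm [ 10.1    2.4  -13.27] rot [-5.2 12.5 -0.6] f [ 0.2  1.7 -0.9] w 91.9
```

```bash
python3 -m inch '[3,0.8,-2,-2.6,6.5,-0.3,1, 6,1.5,-5,-5.2,12.5,-0.6,1, 9,2.2,-9,-5.2,12.5,-0.6,1, 10.1,2.4,-12,-5.2,12.5,-0.6,1, 10.1,2.4,-13.2,-5.2,12.5,-0.6,1]'; python3 -c "
from h import *
delta((594.4,82,5),15.9,0)"
```

```text
time: 6.0
tool_pos: [593.5, 82.3, 66.8]
tcp_rot: [3.139, -0.005, -2.864]
contact_force: [-1.4, 0.8, -0.3]
grip_width: 91.6
shift cm [ 0.09 -0.03 -6.18] rot [-0.  -0.3  0. ] f [-1.4  0.8 -0.3] w 91.6
```

```bash
python3 -m inch '[0.1,0,-3,0,0,0,1, 0.1,0,-6,0,0,0,1, 0.1,0,-6.1,0,0,0,1, 0.1,0,-6.1,0,0,0,-1, 0.1,0,-6.1,0,0,0,-1]'; python3 -m inch '[0,0,0,0,0,0,-1, 0,0,0,0,0,0,-1, 0,0,0,0,0,0,-1, 0,0,0.5,0,0,0,-1, 0,0,4,0,0,0,-1]'; python3 -c "
from h import *
snap('wrist','w6')
delta((645,60,40),-40,0)"
```

```text
time: 6.5
tool_pos: [595.7, 82.2, 8.3]
tcp_rot: [3.14, -0.002, -2.865]
contact_force: [0.3, -0.8, 0.6]
grip_width: 80.2
time: 7.0
tool_pos: [592.8, 82.1, 45.2]
tcp_rot: [3.138, -0.01, -2.865]
contact_force: [1.3, -0.5, -0.7]
grip_width: 45.2
shift cm [ 4.77 -2.23 -1.33] rot [  0.    0.1 -55.9] f [2.8 1.  4. ] w 45.4
```

View pics/w6.png

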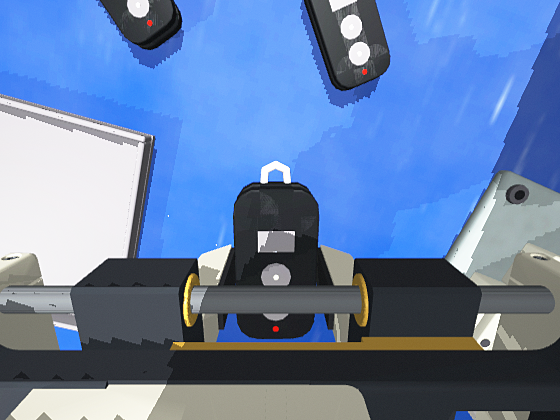

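```bash
python3 -m inch '[1,-0.5,0,0,0,-8,-1, 2,-1,0,0,0,-16,-1, 3,-1.5,0,0,0,-24,-1, 4,-2,-0.5,0,0,-32,-1, 4.8,-2.2,-1,0,0,-40,-1]'; python3 -m inch '[0,0,0,0,0,-8,-1, 0,0,0,0,0,-16,-1, 0,0,-1,0,0,-16,-1, 0,0,-1.5,0,0,-16,-1, 0,0,-1.5,0,0,-16,-1]';python3 -c "
from h import *
delta((645,60,9),-40,0)"
```

```text
time: 7.55
tool_pos: [646.1, 59.8, 43.6]
tcp_rot: [3.141, 0.003, 2.715]
contact_force: [-0.4, 0.3, -0.4]
grip_width: 45.0
time: 8.05
tool_pos: [645.1, 59.9, 27.1]
tcp_rot: [-3.14, 0.001, 2.438]
contact_force: [0.3, 0.1, -1.6]
grip_width: 45.2
shift cm [-0.01  0.01 -1.81] rot [ 0.1 -0.   0.3] f [ 0.3  0.1 -1.6] w 45.2
```

Lower, release, lift.

```bash
python3 -m inch '[0,0,-1,0,0,0,-1, 0,0,-1.8,0,0,0,-1, 0,0,-1.85,0,0,0,-1, 0,0,-1.85,0,0,0,-1, 0,0,-1.85,0,0,0,0.6]'; python3 -m inch '[0,0,0,0,0,0,1, 0,0,0,0,0,0,1, 0,0,2,0,0,0,1, 0,0,5,0,0,0,1, 0,0,9,0,0,0,1]';python3 -c "
from h import *
d=np.array([np.cos(np.radians(-40)),np.sin(np.radians(-40)),0])
p=np.array((645,60,9))-31*d
tz=np.sin(np.radians(28))*d-np.array([0,0,np.cos(np.radians(28))])
print(p,tz); delta(p-100*tz,-40,28)"
```

```text
time: 8.55
tool_pos: [645.5, 59.7, 9.2]
tcp_rot: [-3.141, 0.002, 2.439]
contact_force: [-0.4, 0.5, -0.7]
grip_width: 50.0
time: 9.05
tool_pos: [644.1, 59.8, 97.8]
tcp_rot: [-3.138, -0.002, 2.439]
contact_force: [0.5, -0.3, -0.5]
grip_width: 88.8
[621.25262226  79.9264159    9.        ] [ 0.35963608 -0.3017705  -0.88294759]
shift cm [-5.88  5.03 -0.05] rot [-18.  -21.6   0.3] f [ 0.5 -0.3 -0.5] w 88.8
```

```bash
python3 -m inch '[-1.5,1.3,0,-4.5,-5.4,0,1, -3,2.6,0,-9,-10.8,0,1, -4.5,3.9,0,-13.5,-16.2,0.2,1, -5.9,5,0,-18,-21.6,0.3,1, -5.9,5,0,-18,-21.6,0.3,1]';python3 - <<'E'
from h import *
c,im=snap("wrist","w7"); np.save("w7.npy",c["cam_to_world"]); print(bot.get_obs()["joint_positions"]); delta((621.3,79.9,9),-40,28)
E
```

```text
time: 9.55
tool_pos: [582.1, 111.8, 96.6]
tcp_rot: [-3.138, 0.489, 2.449]
contact_force: [-0.5, 0.6, -0.0]
grip_width: 91.4
[ 0.26867843  0.51960552  1.76992664 -0.6695206   0.67354697 -0.11447845]
shift cm [ 3.9  -3.2  -8.76] rot [ 0.2 -0.1 -0.2] f [-1.4  1.1 -0.5] w 91.9
```

View pics/w7.png

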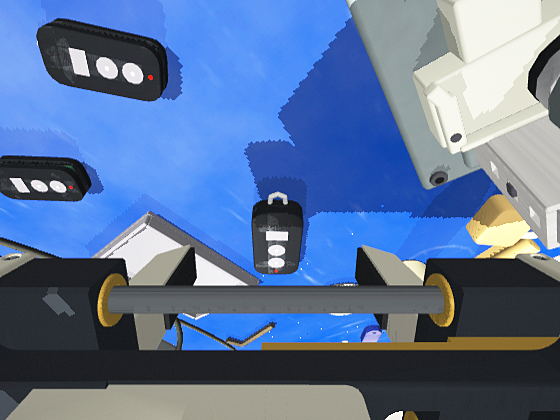

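```bash
python3 -m inch '[1,-0.8,-2.2,0,0,0,1, 2,-1.6,-4.4,0,0,0,1, 3,-2.4,-6.6,0,0,0,1, 3.9,-3.2,-8.85,0,0,0,1, 3.9,-3.2,-8.85,0,0,0,1]';python3 - <<'E'
from h import *
c,im=snap("wrist","w8"); np.save("w8.npy",c["cam_to_world"]); delta((621.3,79.9,8),-40,28)
E
```

```text
time: 10.1
tool_pos: [621.8, 78.7, 5.8]
tcp_rot: [-3.136, 0.487, 2.449]
contact_force: [-0.8, -0.5, 0.3]
grip_width: 92.0
shift cm [0.   0.09 0.1 ] rot [ 0.2 -0.2 -0.2] f [ 0.1 -0.1  0.5] w 91.8
```

View pics/w8.png

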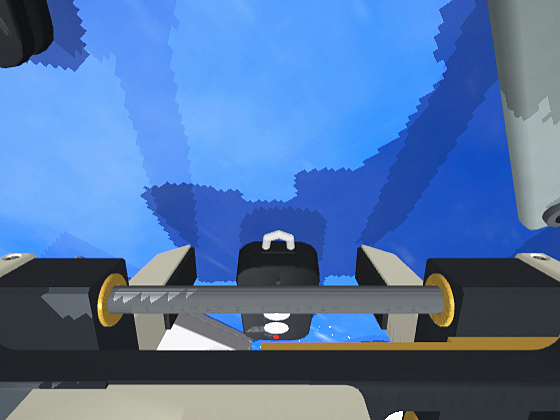

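```bash
python3 -m inch '[0,0.1,0.1,0,0,0,-1, 0,0.1,0.1,0,0,0,-1, 0,0.1,0.1,0,0,0,-1, 0,0.1,0.1,0,0,0,-1, 0,0.1,0.1,0,0,0,-1]'; python3 -m inch '[0,0,0.5,0,0,0,-1, 0,0,2,0,0,0,-1, 0,0,4,0,0,0,-1, 0,0,7,0,0,0,-1, 0,0,8,0,0,0,-1]';python3 - <<'E'
from h import *
c,im=snap("wrist","w9"); np.save("w9.npy",c["cam_to_world"])
d=np.array([np.cos(np.radians(-6.4)),np.sin(np.radians(-6.4)),0])
p=np.array([569.4,259.8,0])+d*(-4-31-75); p[2]=75
print(p); delta(p,-6.4,28)
E
```

```text
time: 10.65
tool_pos: [621.3, 80.1, 8.4]
tcp_rot: [-3.137, 0.488, 2.449]
contact_force: [0.8, -0.2, 0.1]
grip_width: 56.0
time: 11.15
tool_pos: [622.6, 80.6, 91.6]
tcp_rot: [-3.141, 0.491, 2.447]
contact_force: [0.4, -0.3, -1.0]
grip_width: 39.8
[460.08552889 272.06158254  75.        ]
shift cm [-16.28  19.15  -1.71] rot [ 0.1  0.1 33.4] f [0.2 0.7 1.3] w 40.0
```

View pics/w9.png

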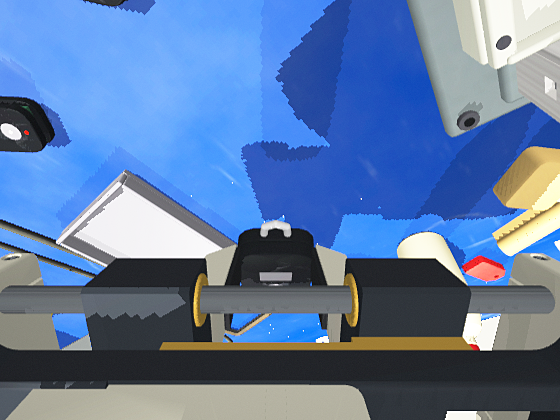

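```bash
python3 - <<'E'
from h import *
c,im=snap("scene","s9")
cv2.imwrite("pics/s9c.png",cv2.resize(im[120:280,180:380],None,fx=3.75,fy=3.75,interpolation=cv2.INTER_CUBIC))
c,im=snap("top","t9")
cv2.imwrite("pics/t9c.png",cv2.resize(im[170:310,150:350],None,fx=3.75,fy=3.75,interpolation=cv2.INTER_CUBIC))
im=cv2.imread("pics/w9.png")
cv2.imwrite("pics/w9c.png",cv2.resize(im[200:350,180:380],None,fx=3.75,fy=3.75,interpolation=cv2.INTER_CUBIC))
E
```

```text
(no output)
```

View pics/s9c.png

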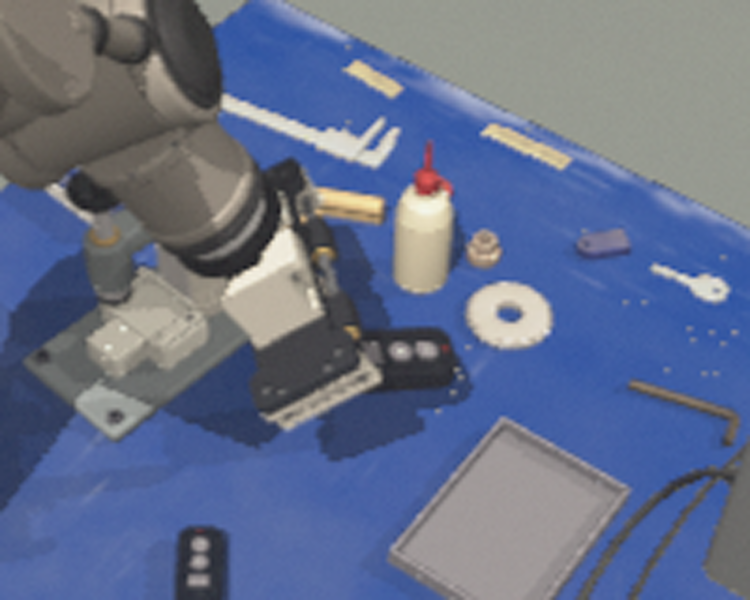

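View pics/w9c.png

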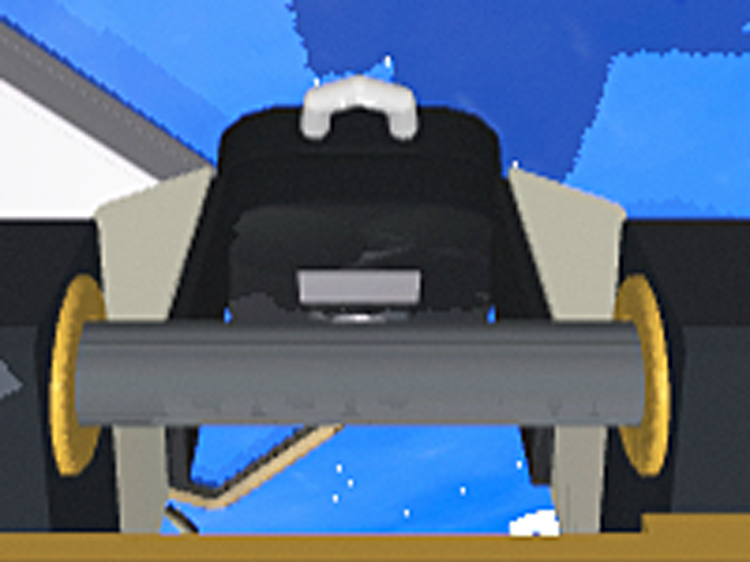

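```bash
python3 -m inch '[0,0,-2,0,0,0,-1, 0,0,-4,0,0,0,-1, 0,0,-5,0,0,0,-1, 0,0,-6,0,0,0,-1, 0,0,-6.5,0,0,0,-1]'; python3 - <<'E'
from h import *
print(bot.get_obs()["contact_force"],bot.get_obs()["tool_pos"])
c,im=snap("scene","s10")
cv2.imwrite("pics/s10c.png",cv2.resize(im[180:260,230:330],None,fx=7.5,fy=7.5,interpolation=cv2.INTER_CUBIC))
E
```

```text
time: 11.8
tool_pos: [620.8, 80.1, 22.2]
tcp_rot: [-3.136, 0.487, 2.449]
contact_force: [-1.0, -0.2, -0.5]
grip_width: 40.3
[-0.95252679 -0.22332594 -0.462295  ] [620.75566484  80.09690451  22.15736732]
```

View pics/s10c.png

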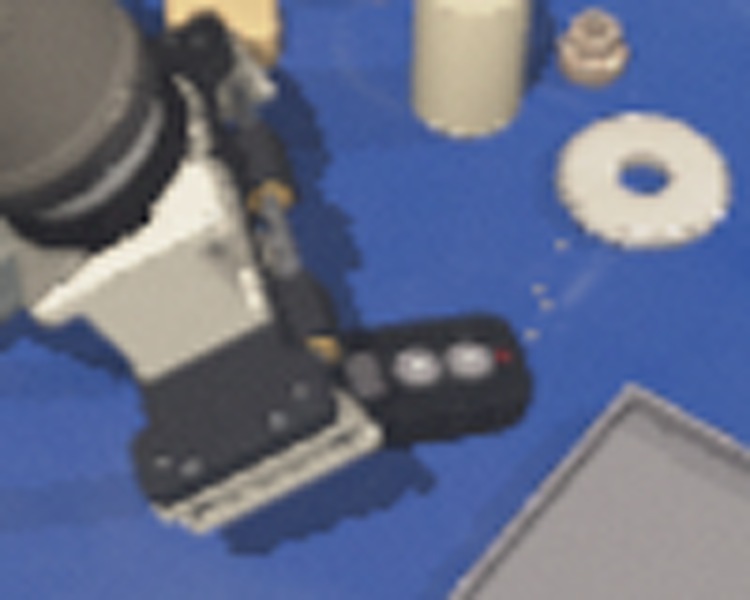

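```bash
python3 -m inch '[0,0,-0.3,0,0,0,-1, 0,0,-0.6,0,0,0,-1, 0,0,-0.9,0,0,0,-1, 0,0,-1.2,0,0,0,-1, 0,0,-1.3,0,0,0,-1]'; python3 -m inch '[0,0,0,0,0,0,1, 0,0,0,0,0,0,1, 0,0,0,0,0,0,1, 0,0,0,0,0,0,1, 0,0,0,0,0,0,1]'; python3 - <<'E'
from h import *
c,im=snap("scene","s11")
cv2.imwrite("pics/s11c.png",cv2.resize(im[180:260,230:330],None,fx=7.5,fy=7.5,interpolation=cv2.INTER_CUBIC))
c,im=snap("wrist","w11");np.save("w11.npy",c["cam_to_world"])
E
```

```text
time: 12.35
tool_pos: [621.4, 80.3, 14.9]
tcp_rot: [-3.138, 0.493, 2.447]
contact_force: [-25.8, 6.8, 48.3]
grip_width: 41.7
time: 12.85
tool_pos: [621.2, 80.2, 14.3]
tcp_rot: [-3.137, 0.493, 2.448]
contact_force: [-0.7, -1.6, 0.3]
grip_width: 77.2
```

View pics/s11c.png

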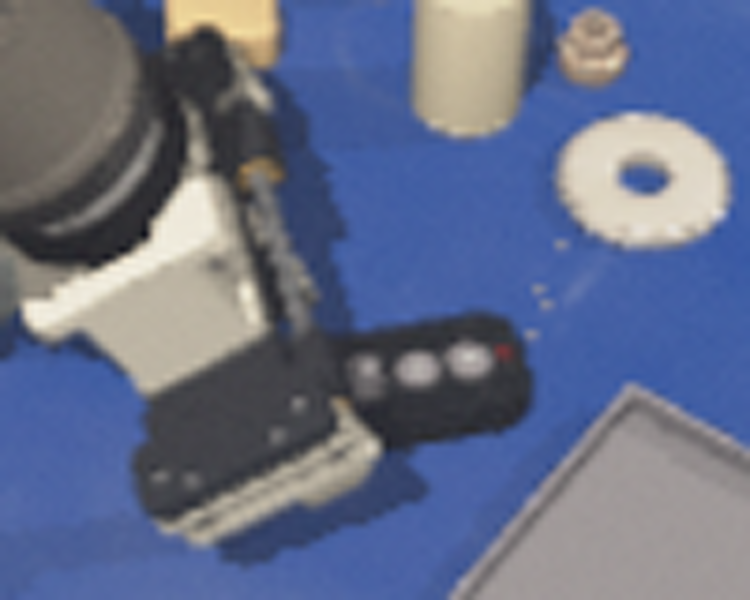

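View pics/w11.png

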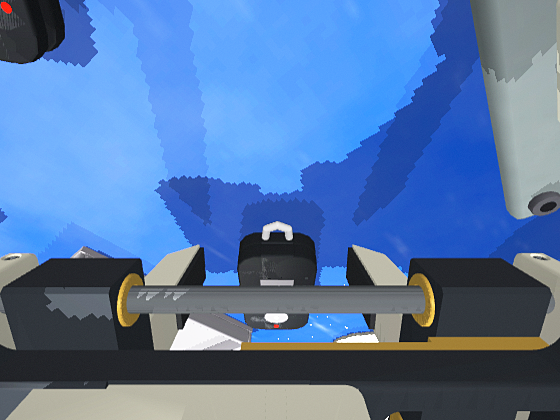

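```bash
python3 -m inch '[0,0,0.3,0,0,0,1, -1,0.8,2.5,0,0,0,1, -2,1.6,5,0,0,0,1, -3,2.4,7,0,0,0,1, -3.6,3,8.5,0,0,0,1]'; python3 -m inch '[0,0,0,0,0,0,1, 0,0,0,0,0,0,1, 0,0,0,0,0,0,1, 0,0,0,0,0,0,1, 0,0,0,0,0,0,1]'; python3 - <<'E'
from h import *
c,im=snap("wrist","w12");np.save("w12.npy",c["cam_to_world"])
cv2.imwrite("pics/w12c.png",cv2.resize(im[170:290,220:340],None,fx=5,fy=5,interpolation=cv2.INTER_CUBIC))
E
```

```text
time: 13.45
tool_pos: [584.9, 110.7, 100.8]
tcp_rot: [-3.138, 0.493, 2.447]
contact_force: [0.8, -0.9, -0.5]
grip_width: 91.6
time: 13.95
tool_pos: [584.7, 110.3, 99.9]
tcp_rot: [-3.137, 0.492, 2.447]
contact_force: [-0.6, 0.9, -1.5]
grip_width: 92.1
```

View pics/w12c.png

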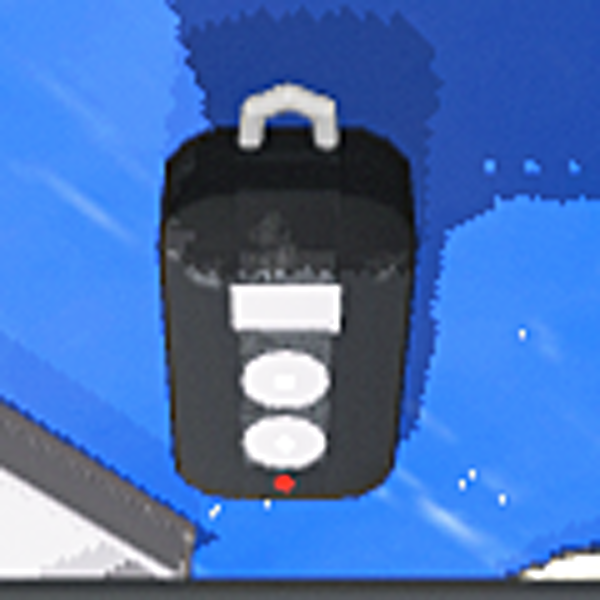

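```bash
python3 - <<'E'
from h import *
c=dict(cal("wrist")); c["cam_to_world"]=np.load("w12.npy")
q=lambda u,v,z:onz(c,(u+.5)/5-.5+220,(v+.5)/5-.5+170,z)
for z in (24,18):
    a=q(288,188,z);b=q(284,497,z);print(z,a,b,(a+b)/2,np.linalg.norm(a-b),np.degrees(np.arctan2(*(b-a)[1::-1])))
    for v,(l,r) in {280:(162,412),400:(170,400)}.items(): l=q(l,v,z);r=q(r,v,z); print((l+r)/2,np.linalg.norm(l-r))
print("ring",q(289,84,8),q(289,84,6))
E
cat > /dev/null; python3 - <<'E'
import cv2,sys
sys.path.insert(0,'.')
im=cv2.imread("pics/s11.png"); 
E
```

```text
24 [608.35945606  91.96389552  24.        ] [675.74521236  35.04262056  24.        ] [642.05233421  63.50325804  24.        ] 88.20924947888406 -40.188041447988795
[625.4428158   77.56016281  24.        ] 43.69793284348696
[651.1926511   55.70154499  24.        ] 43.8170573809456
18 [612.81401047  88.26568944  18.        ] [682.45444981  29.4398661   18.        ] [647.63423014  58.85277777  18.        ] 91.160672891101 -40.18804144798879
[630.46896818  73.38001732  18.        ] 45.16003690651515
[657.08037602  50.79002453  18.        ] 45.28314727256782
ring [601.6781196   97.70386574   8.        ] [602.97292451  96.63088549   6.        ]
```

```bash
python3 -c "
from h import *
delta((623.3,79.4,8),-40.2,28)"
```

```text
shift cm [ 3.85 -3.09 -9.2 ] rot [ 0.3  0.  -0.3] f [-0.   0.7 -0.8] w 92.0
```

```bash
python3 -m inch '[1,-0.8,-2.3,0,0,0,1, 2,-1.6,-4.6,0,0,0,1, 3,-2.4,-6.9,0,0,0,1, 3.85,-3.1,-9.1,0,0,0,1, 3.85,-3.1,-9.1,0,0,0,1]';python3 -c "
from h import *
delta((623.3,79.4,8),-40.2,28)"
```

```text
time: 14.5
tool_pos: [622.8, 78.2, 6.2]
tcp_rot: [-3.134, 0.49, 2.448]
contact_force: [-0.2, -0.1, -0.7]
grip_width: 91.8
shift cm [0.05 0.12 0.18] rot [ 0.3 -0.2 -0.2] f [-0.2 -0.1 -0.7] w 91.8
```

```bash
python3 -m inch '[0.05,0.1,0.1,0,0,0,1, 0.05,0.1,0.1,0,0,0,-1, 0.05,0.1,0.1,0,0,0,-1, 0.05,0.1,0.1,0,0,0,-1, 0.05,0.1,0.1,0,0,0,-1]'; python3 -m inch '[0,0,0,0,0,0,-1, 0,0,0,0,0,0,-1, 0,0,0,0,0,0,-1, 0,0,0,0,0,0,-1, 0,0,0,0,0,0,-1]';python3 -c "
from h import *
delta((623.3,79.4,8),-40.2,28); snap('wrist','w13')"
```

```text
time: 15.0
tool_pos: [623.4, 79.5, 7.9]
tcp_rot: [-3.135, 0.491, 2.448]
contact_force: [0.0, -0.1, 0.1]
grip_width: 64.3
time: 15.5
tool_pos: [623.4, 79.5, 8.1]
tcp_rot: [-3.135, 0.491, 2.448]
contact_force: [-1.2, 1.7, 3.0]
grip_width: 45.2
shift cm [-0.01 -0.01 -0.01] rot [ 0.3 -0.1 -0.3] f [-1.2  1.7  3. ] w 45.2
```

View pics/w13.png

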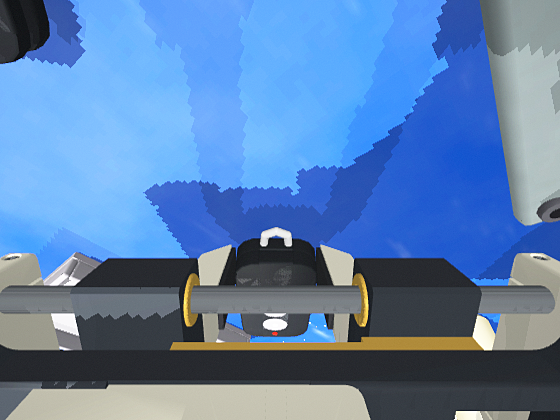

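Width 45.2 now, a proper grip. Lift.

```bash
python3 -m inch '[0,0,0.5,0,0,0,-1, 0,0,2,0,0,0,-1, 0,0,4,0,0,0,-1, 0,0,6,0,0,0,-1, 0,0,8,0,0,0,-1]';python3 - <<'E'
from h import *
c,im=snap("wrist","w14"); np.save("w14.npy",c["cam_to_world"])
d=np.array([np.cos(np.radians(-6.4)),np.sin(np.radians(-6.4)),0])
p=np.array([569.4,259.8,0])+d*(-4-31-80); p[2]=80
print(p); delta(p,-6.4,28)
E
```

```text
time: 16.05
tool_pos: [623.1, 79.5, 88.7]
tcp_rot: [-3.134, 0.49, 2.448]
contact_force: [0.3, 0.1, -0.9]
grip_width: 45.4
[455.1166893 272.6189272  80.       ]
shift cm [-16.99  19.28  -1.25] rot [ 0.2  0.2 33.5] f [ 1.4 -0.2  1.7] w 45.4
```

View pics/w14.png

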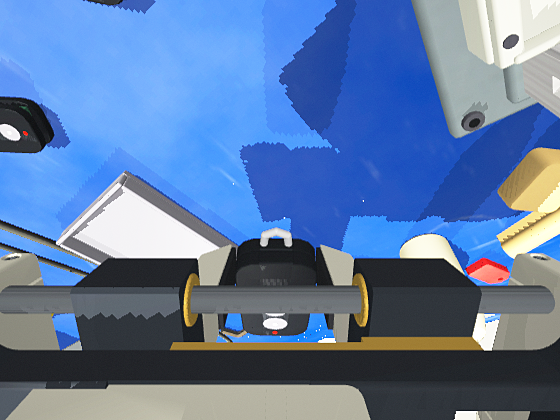

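```bash
python3 -m inch '[-4,2,0,0,0,4,-1, -8,4,0,0,0,9,-1, -12,6.5,0,0,0,14,-1, -15,10,0,0,0,19,-1, -17,13,0,0,0,24,-1]'; python3 -m inch '[0,3,-0.5,0,0,5,-1, 0,6,-1,0,0,9.5,-1, 0,6.3,-1.2,0,0,9.5,-1, 0,6.3,-1.2,0,0,9.5,-1, 0,6.3,-1.2,0,0,9.5,-1]'; python3 - <<'E'
from h import *
c,im=snap("wrist","w15"); np.save("w15.npy",c["cam_to_world"])
delta((455.1,272.6,80),-6.4,28); print(bot.get_obs()["joint_positions"])
E
```

```text
time: 16.6
tool_pos: [452.5, 210.5, 91.9]
tcp_rot: [-3.138, 0.492, 2.869]
contact_force: [0.1, -0.0, -0.8]
grip_width: 45.3
time: 17.1
tool_pos: [452.3, 272.7, 79.6]
tcp_rot: [-3.137, 0.492, 3.034]
contact_force: [1.3, 0.3, -0.8]
grip_width: 45.4
shift cm [0.27 0.   0.02] rot [ 0.2  0.2 -0.1] f [-0.  -0.3 -1.8] w 45.3
[ 0.58029351  0.42582485  2.03269545 -0.83358226  0.42214139 -0.15513639]
```

View pics/w15.png

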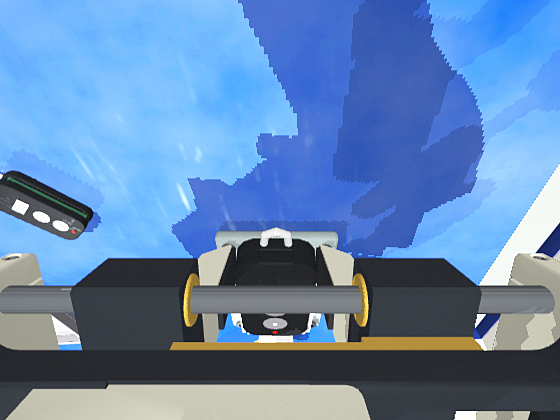

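```bash
python3 - <<'E'
from h import *
c=dict(cal("wrist")); c["cam_to_world"]=np.load("w15.npy")
im=cv2.imread("pics/w15.png"); cv2.imwrite("pics/w15c.png",cv2.resize(im[210:350,180:380],None,fx=4,fy=4,interpolation=cv2.INTER_CUBIC))
a,b=onz(c,216,238,12),onz(c,339,237,12); print(a,b,np.linalg.norm(a-b),(a+b)/2,np.degrees(np.arctan2(*(b-a)[1::-1]))-90)
E
python3 -m inch '[0.3,0,-1,0,0,0,-1, 0.3,0,-2,0,0,0,-1, 0.3,0,-3,0,0,0,-1, 0.3,0,-3.3,0,0,0,-1, 0.3,0,-3.3,0,0,0,-1]'; python3 - <<'E'
from h import *
d=np.array([np.cos(np.radians(-6.4)),np.sin(np.radians(-6.4)),0])
p=np.array([569.4,259.8,0])+d*(-4-31); p[2]=46.5
print(p); delta(p,-6.4,28)
c,im=snap("scene","s16")
cv2.imwrite("pics/s16c.png",cv2.resize(im[120:260,150:310],None,fx=4.5,fy=4.5,interpolation=cv2.INTER_CUBIC))
E
```

```text
[505.4809507  214.58900186  12.        ] [515.24242092 320.97465587  12.        ] 106.83254971445338 [510.36168581 267.78182887  12.        ] -5.24252410861898
time: 17.65
tool_pos: [455.7, 272.2, 47.2]
tcp_rot: [-3.136, 0.49, 3.033]
contact_force: [1.0, 0.6, -0.1]
grip_width: 45.6
[534.61812283 263.70141263  46.5       ]
shift cm [ 7.89 -0.85 -0.07] rot [ 0.3  0.1 -0. ] f [ 1.   0.6 -0.1] w 45.6
```

View pics/s16c.png

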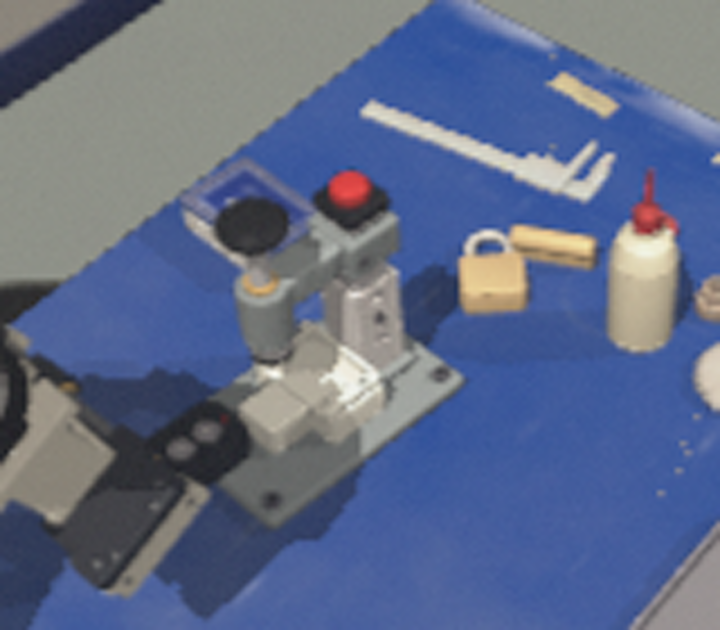

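View pics/w15c.png

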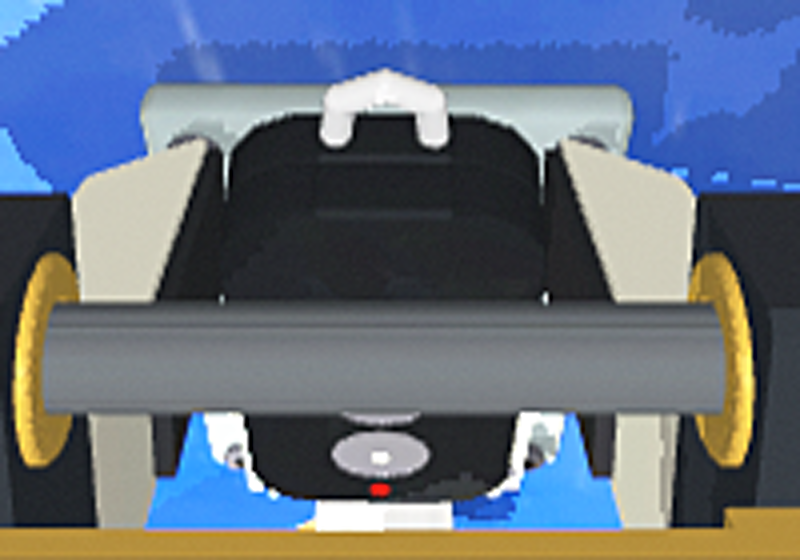

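```bash
python3 -m inch '[1.2,-0.12,0,0,0,0,-1, 2.4,-0.25,0,0,0,0,-1, 3.6,-0.37,0,0,0,0,-1, 4.6,-0.47,0,0,0,0,-1, 5.4,-0.55,0,0,0,0,-1]';  python3 -c "
from h import *
delta((534.6,264,46.5),-6.4,28)"
```

```text
time: 18.2
tool_pos: [510.8, 266.8, 48.4]
tcp_rot: [-3.138, 0.492, 3.032]
contact_force: [-0.3, 0.2, -0.2]
grip_width: 45.5
shift cm [ 2.38 -0.28 -0.19] rot [ 0.2  0.2 -0. ] f [-0.3  0.2 -0.2] w 45.5
```

```bash
python3 -m inch '[0.6,-0.07,0,0,0,0,-1, 1.2,-0.14,0,0,0,0,-1, 1.8,-0.2,0,0,0,0,-1, 2.4,-0.27,0,0,0,0,-1, 2.4,-0.27,0,0,0,0,-1]';  python3 - <<'E'
from h import *
delta((534.6,264,46.5),-6.4,28)
c,im=snap("wrist","w17"); np.save("w17.npy",c["cam_to_world"])
cv2.imwrite("pics/w17c.png",cv2.resize(im[190:350,180:380],None,fx=3.75,fy=3.75,interpolation=cv2.INTER_CUBIC))
c,im=snap("scene","s17")
cv2.imwrite("pics/s17c.png",cv2.resize(im[120:260,150:310],None,fx=4.5,fy=4.5,interpolation=cv2.INTER_CUBIC))
E
```

```text
time: 18.7
tool_pos: [535.6, 264.1, 48.6]
tcp_rot: [-3.138, 0.492, 3.031]
contact_force: [-0.8, 0.0, -0.5]
grip_width: 45.4
shift cm [-0.1  -0.01 -0.21] rot [0.2 0.2 0. ] f [-0.8  0.  -0.5] w 45.4
```

View pics/s17c.png

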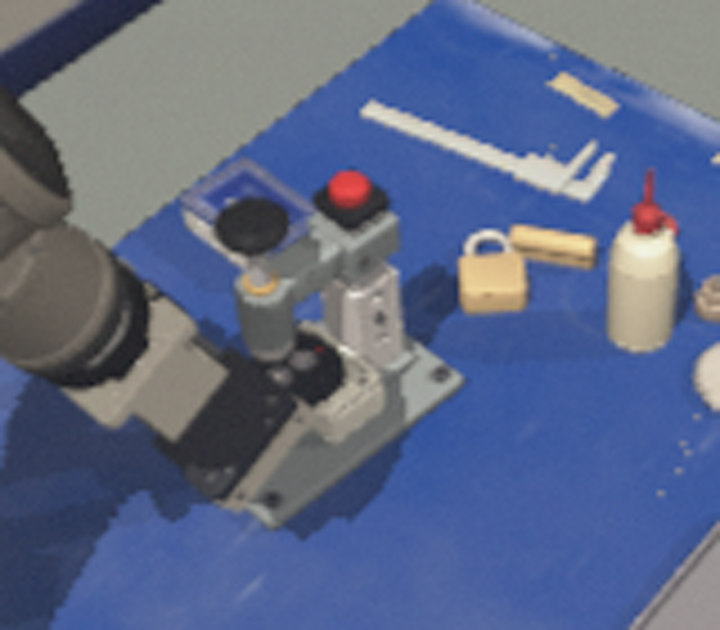

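View pics/w17c.png

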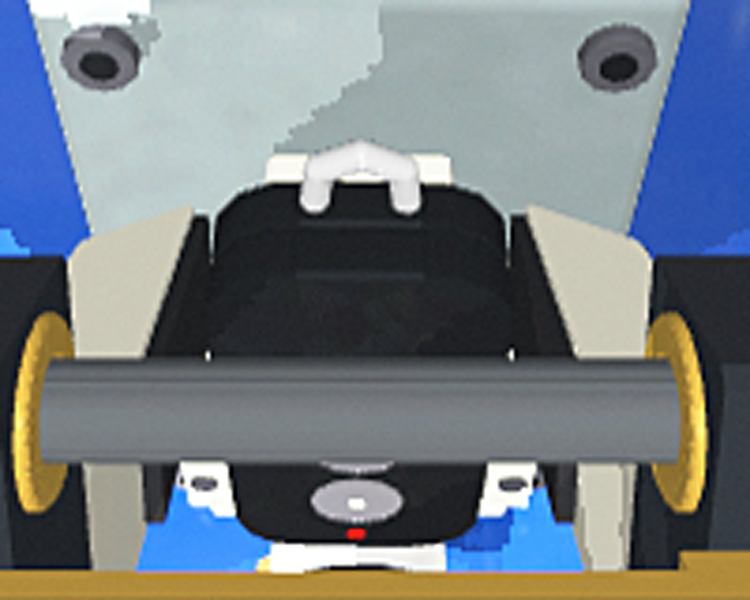

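```bash
python3 - <<'E'
from h import *
c=dict(cal("wrist")); c["cam_to_world"]=np.load("w17.npy"); print(c["cam_to_world"][:3,3])
q=lambda u,v,z:onz(c,(u+.5)/3.75-.5+180,(v+.5)/3.75-.5+190,z)
print("tongue base",q(267,157,12),q(452,157,12)," fob front bottom",q(358,185,40), "ring",q(362,140,47),q(362,140,50))
print("rear top",q(358,543,58),"sides",q(212,270,57),q(508,270,57))
E
```

```text
[393.50344841 280.5896493  152.03162724]
tongue base [549.13545519 245.36292144  12.        ] [552.82691924 279.51571605  12.        ]  fob front bottom [525.86676733 265.12994779  40.        ] ring [508.16717029 267.71360539  47.        ] [504.89205046 268.08138158  50.        ]
rear top [612.00008972 255.47388121  58.        ] sides [522.00674642 244.92396404  57.        ] [526.45058685 286.39132101  57.        ]
```

```bash
python3 -m inch '[0.25,-0.03,0,0,0,0,-1, 0.25,-0.03,-0.2,0,0,0,-1, 0.25,-0.03,-0.4,0,0,0,-1, 0.25,-0.03,-0.5,0,0,0,-1, 0.25,-0.03,-0.5,0,0,0,-1]'
```

```text
time: 19.3
tool_pos: [537.1, 263.8, 43.9]
tcp_rot: [-3.138, 0.492, 3.032]
contact_force: [-4.1, -0.6, 7.1]
grip_width: 45.0
```

```bash
python3 -m inch '[0,0,0,0,0,0,0.6, 0,0,0,0,0,0,0.6, 0,0,0,0,0,0,0.6, 0,0,0,0,0,0,0.6, 0,0,0,0,0,0,0.6]'; python3 - <<'E'
from h import *
c,im=snap("wrist","w18")
cv2.imwrite("pics/w18c.png",cv2.resize(im[190:350,180:380],None,fx=3.75,fy=3.75,interpolation=cv2.INTER_CUBIC))
E
```

```text
time: 19.8
tool_pos: [537.1, 263.7, 43.8]
tcp_rot: [-3.137, 0.492, 3.032]
contact_force: [-0.5, 0.1, -0.1]
grip_width: 72.8
```

View pics/w18c.png

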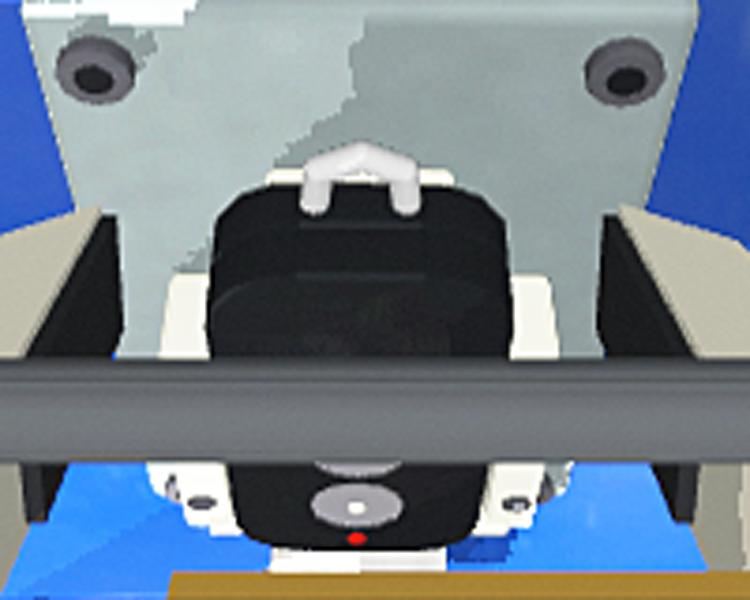

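```bash
python3 -m inch '[-2,0.22,0.2,0,0,0,0.6, -5,0.55,0.7,0,0,0,0.6, -8,0.9,4,0,0,0,0.6, -9,1,9,0,5,0,-1, -9,1,13,0,12,0,-1]'; python3 -c "
from h import *
delta((500,262,230),-6.4,0)"
```

```text
time: 20.35
tool_pos: [452.0, 266.7, 141.9]
tcp_rot: [-3.099, 0.368, 3.031]
contact_force: [1.4, -2.6, -0.0]
grip_width: 61.5
shift cm [ 4.8  -0.47  8.81] rot [ 4.7 20.7  0.4] f [ 1.4 -2.6 -0. ] w 61.5
```

```bash
python3 -m inch '[0,0,3,1.5,7,0,-1, 0,0,6,3,14,0.2,-1, 2,-0.2,9,4.7,20.7,0.4,-1, 5,-0.4,10,4.7,20.7,0.4,-1, 7,-0.5,10,4.7,20.7,0.4,-1]'; python3 - <<'E'
from h import *
c,im=snap("wrist","w19"); np.save("w19.npy",c["cam_to_world"])
c,im=snap("top","t19"); cv2.imwrite("pics/t19c.png",cv2.resize(im[170:310,150:350],None,fx=3.75,fy=3.75,interpolation=cv2.INTER_CUBIC))
delta((569.5,259.5,215),-6.4,0)
E
```

```text
time: 20.85
tool_pos: [525.1, 261.1, 244.0]
tcp_rot: [3.14, 0.004, 3.028]
contact_force: [-0.8, 0.1, -0.8]
grip_width: 22.1
shift cm [ 4.54 -0.15 -2.64] rot [0.  0.  0.1] f [-0.8 -0.4 -0.7] w 13.8
```

View pics/w19.png

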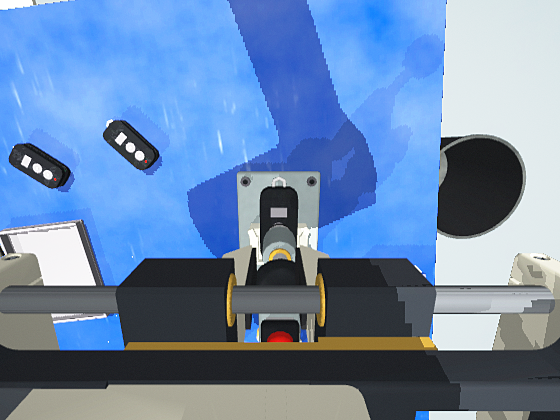

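```bash
python3 -m inch '[2.5,-0.1,0,0,0,0,-1, 4.5,-0.2,-1,0,0,0,-1, 4.5,-0.2,-2.6,0,0,0,-1, 4.5,-0.2,-3.4,0,0,0,-1, 4.5,-0.2,-4.0,0,0,0,-1]'; python3 -m inch '[0,0,-0.6,0,0,0,-1, 0,0,-1.2,0,0,0,-1, 0,0,-1.8,0,0,0,-1, 0,0,-2.2,0,0,0,-1, 0,0,-2.2,0,0,0,-1]'
```

```text
time: 21.45
tool_pos: [567.8, 259.1, 200.5]
tcp_rot: [-3.141, -0.002, 3.029]
contact_force: [-1.1, -1.3, 2.3]
grip_width: 0.6
time: 21.95
tool_pos: [567.8, 259.2, 178.4]
tcp_rot: [-3.141, -0.002, 3.029]
contact_force: [-1.5, -1.2, 5.0]
grip_width: 0.6
```

```bash
python3 -m inch '[0,0,-0.3,0,0,0,-1, 0,0,-0.6,0,0,0,-1, 0,0,-0.75,0,0,0,-1, 0,0,-0.75,0,0,0,-1, 0,0,-0.75,0,0,0,-1]'
```

```text
time: 22.45
tool_pos: [567.8, 259.2, 171.5]
tcp_rot: [-3.141, -0.001, 3.029]
contact_force: [-1.4, -2.3, 5.8]
grip_width: 0.3
```

```bash
python3 -m inch '[0,0,-0.1,0,0,0,-1, 0,0,-0.2,0,0,0,-1, 0,0,-0.3,0,0,0,-1, 0,0,-0.3,0,0,0,-1, 0,0,-0.3,0,0,0,-1]'
```

```text
time: 22.95
tool_pos: [568.0, 259.2, 171.1]
tcp_rot: [3.142, 0.001, 3.029]
contact_force: [-5.2, -2.5, 14.9]
grip_width: 0.5
```

```bash
python3 -m inch '[0,0,-0.2,0,0,0,-1, 0,0,-0.5,0,0,0,-1, 0,0,-0.6,0,0,0,-1, 0,0,-0.6,0,0,0,-1, 0,0,-0.6,0,0,0,-1]'; python3 - <<'E'
from h import *
c,im=snap("scene","s20")
cv2.imwrite("pics/s20c.png",cv2.resize(im[120:260,150:310],None,fx=4.5,fy=4.5,interpolation=cv2.INTER_CUBIC))
E
```

```text
time: 23.45
tool_pos: [568.1, 259.3, 170.8]
tcp_rot: [3.14, 0.005, 3.029]
contact_force: [-11.0, -5.8, 31.9]
grip_width: 0.5
```

View pics/s20c.png

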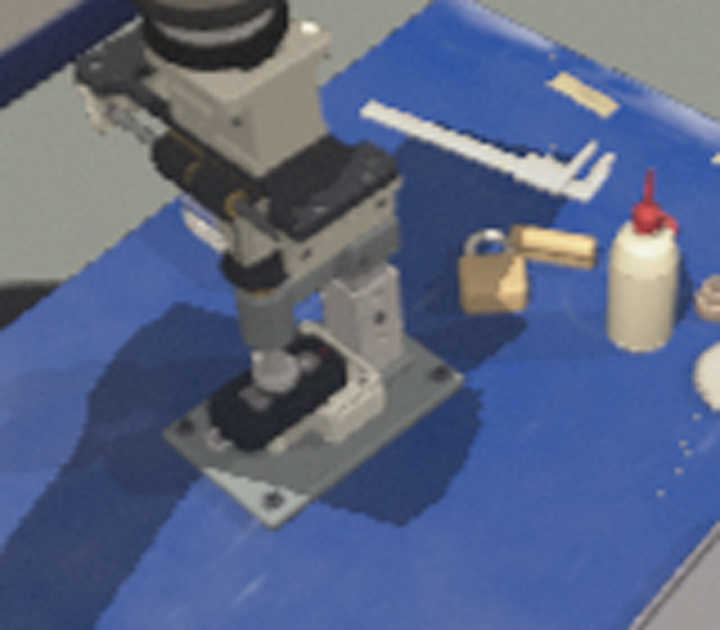

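```bash
python3 -m inch '[0,0,1,0,0,0,-1, 0,0,3.5,0,0,0,-1, -1,0,6,0,0,0,-1, -5,0.4,6.5,0,0,0,-1, -10,0.8,6.5,0,0,0,0.6]'; python3 - <<'E'
from h import *
c,im=snap("scene","s21")
cv2.imwrite("pics/s21c.png",cv2.resize(im[120:260,150:310],None,fx=4.5,fy=4.5,interpolation=cv2.INTER_CUBIC))
delta((447,274,140),-6.4,28)
E
```

```text
time: 24.0
tool_pos: [468.4, 267.4, 236.2]
tcp_rot: [3.139, 0.007, 3.027]
contact_force: [0.2, 1.2, 0.1]
grip_width: 4.8
shift cm [-1.06  0.69 -9.4 ] rot [ -3.1 -28.2  -0. ] f [-6.2  1.5 -1.5] w 7.7
```

View pics/s21c.png

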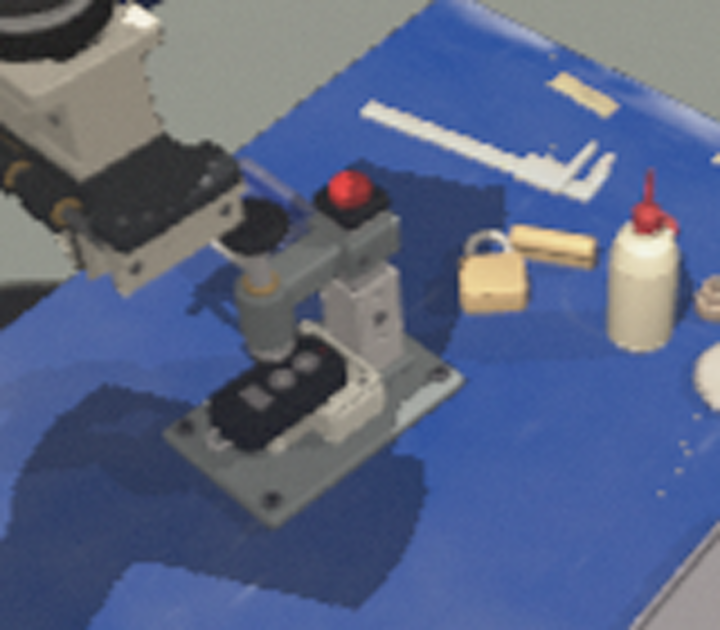

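```bash
python3 -m inch '[0,0.2,-1,-0.7,-6.5,0,0.6, 0,0.4,-2.5,-1.4,-13,0,0.6, -0.5,0.6,-5,-2.2,-20,0,0.6, -1,0.7,-8,-3.1,-28.2,0,0.6, -1,0.7,-9.4,-3.1,-28.2,0,0.6]'; python3 -c "
from h import *
delta((457,272.7,48),-6.4,28)"
```

```text
time: 24.55
tool_pos: [445.9, 274.7, 139.1]
tcp_rot: [3.141, 0.491, 3.032]
contact_force: [0.5, -0.1, -0.6]
grip_width: 47.9
shift cm [ 1.11 -0.2  -9.11] rot [-0.   0.1 -0.2] f [ 0.5 -0.1 -0.6] w 47.9
```

```bash
python3 -m inch '[0.3,0,-2.5,0,0,0,0.6, 0.6,-0.1,-5,0,0,0,0.6, 1,-0.2,-7.5,0,0,0,0.6, 1.1,-0.2,-9.1,0,0,0,0.6, 1.1,-0.2,-9.1,0,0,0,0.6]'; python3 - <<'E'
from h import *
c,im=snap("wrist","w22")
delta((537.1,263.7,44.3),-6.4,28)
E
```

```text
time: 25.05
tool_pos: [455.5, 271.9, 45.4]
tcp_rot: [-3.14, 0.486, 3.032]
contact_force: [0.3, 1.1, -0.1]
grip_width: 73.3
shift cm [ 8.06 -0.86 -0.28] rot [ 0.1  0.  -0.2] f [ 0.  -0.5  0.3] w 73.3
```

View pics/w22.png

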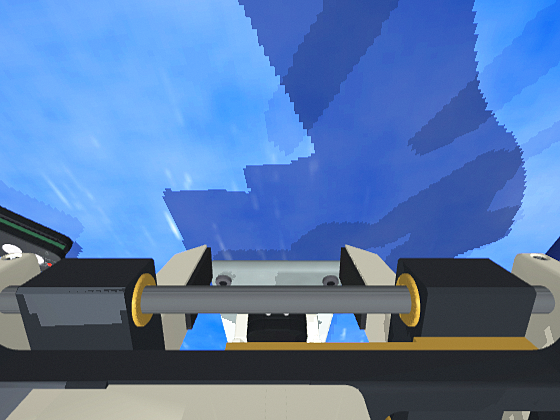

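```bash
python3 -m inch '[1.6,-0.17,0,0,0,0,0.6, 3.2,-0.34,0,0,0,0,0.6, 4.8,-0.5,0,0,0,0,0.6, 6.4,-0.7,0,0,0,0,0.6, 8,-0.86,-0.1,0,0,0,0.6]'; python3 -m inch '[0,0,0,0,0,0,0.6, 0,0,0,0,0,0,-1, 0,0,0,0,0,0,-1, 0,0,0,0,0,0,-1, 0,0,0,0,0,0,-1]'; python3 -m inch '[0,0,0,0,0,0,-1, 0,0,0,0,0,0,-1, 0,0,0,0,0,0,-1, 0,0,0,0,0,0,-1, 0,0,0,0,0,0,-1]'; python3 - <<'E'
from h import *
c,im=snap("wrist","w23")
delta((537.1,263.7,44.3),-6.4,28)
E
```

```text
time: 25.6
tool_pos: [537.9, 264.0, 47.8]
tcp_rot: [-3.139, 0.492, 3.037]
contact_force: [0.1, -1.2, -0.4]
grip_width: 73.4
time: 26.1
tool_pos: [537.4, 264.1, 47.9]
tcp_rot: [-3.139, 0.492, 3.038]
contact_force: [-0.3, -0.7, 0.2]
grip_width: 45.9
time: 26.6
tool_pos: [537.4, 264.2, 47.9]
tcp_rot: [-3.139, 0.492, 3.038]
contact_force: [-0.9, -0.6, 0.4]
grip_width: 45.0
shift cm [-0.03 -0.05 -0.36] rot [ 0.2  0.2 -0.4] f [-0.2 -0.1  1. ] w 45.2
```

View pics/w23.png

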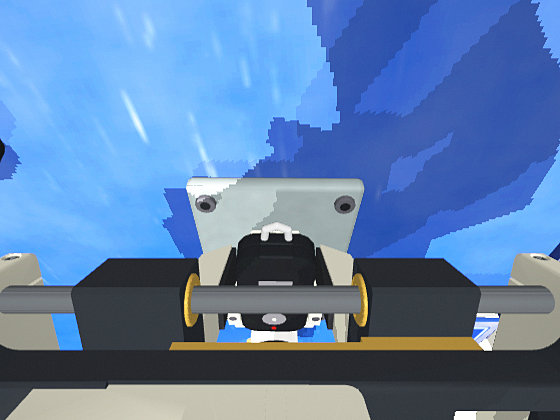

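```bash
python3 -m inch '[0,0,0,0,0,0,0.3, 0,0,0,0,0,0,0.3, 0,-0.05,-0.2,0,0,0,0.3, 0,-0.05,-0.4,0,0,0,0.3, 0,-0.05,-0.4,0,0,0,0.3]'; python3 -m inch '[0,0,0,0,0,0,-1, 0,0,0,0,0,0,-1, 0,0,0,0,0,0,-1, 0,0,0,0,0,0,-1, 0,0,0,0,0,0,-1]';python3 -m inch '[0,0,0.2,0,0,0,-1, -1,0.1,0.4,0,0,0,-1, -2.5,0.27,0.4,0,0,0,-1, -4,0.44,0.4,0,0,0,-1, -5.5,0.6,0.4,0,0,0,-1]'
```

```text
time: 27.15
tool_pos: [537.2, 263.5, 43.5]
tcp_rot: [-3.138, 0.491, 3.038]
contact_force: [-0.2, 0.5, -0.5]
grip_width: 59.8
time: 27.65
tool_pos: [537.2, 263.5, 43.4]
tcp_rot: [-3.138, 0.491, 3.039]
contact_force: [0.9, 0.4, -0.3]
grip_width: 45.3
time: 28.15
tool_pos: [480.9, 269.4, 47.5]
tcp_rot: [-3.138, 0.491, 3.038]
contact_force: [1.1, 1.1, -1.3]
grip_width: 45.2
```

```bash
python3 -m inch '[-1.5,0.2,0,0,0,0,-1, -2.5,0.3,1,0,0,0,-1, -2.8,0.3,3,0,0,0,-1, -2.8,-1,4,0,0,-3,-1, -2.8,-4,4,0,0,-8,-1]'; python3 - <<'E'
from h import *
c,im=snap("wrist","w24")
delta((621.3,79.9,60),-40,28)
E
```

```text
time: 28.65
tool_pos: [453.2, 230.7, 89.5]
tcp_rot: [3.141, 0.494, 2.897]
contact_force: [0.6, 0.1, -1.7]
grip_width: 45.5
shift cm [ 16.95 -14.63  -2.82] rot [  0.3   0.  -25.5] f [-0.8 -2.8 -1.1] w 45.2
```

View pics/w24.png

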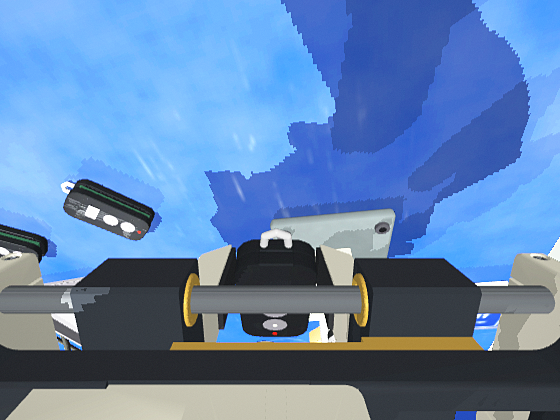

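Held properly. Go to the free spot: sideways first, then forward.

```bash
python3 -m inch '[0,-4,0,0,0,-6,-1, 1,-8,0,0,0,-12,-1, 3,-12,0,0,0,-18,-1, 6,-14.6,0,0,0,-25.5,-1, 10,-14.6,0,0,0,-25.5,-1]'; python3 -m inch '[3,0,0,0,0,0,-1, 6,0,0,0,0,0,-1, 7,0,-1,0,0,0,-1, 7,0,-3,0,0,0,-1, 7,0,-5,0,0,0,-1]';python3 -c "
from h import *
delta((621.3,79.9,8),-40,28)"
```

```text
time: 29.2
tool_pos: [551.3, 77.9, 88.2]
tcp_rot: [-3.135, 0.491, 2.441]
contact_force: [-0.4, 0.7, -0.8]
grip_width: 45.2
time: 29.7
tool_pos: [620.1, 78.1, 36.9]
tcp_rot: [-3.134, 0.49, 2.441]
contact_force: [-0.6, -0.5, -1.3]
grip_width: 45.1
shift cm [ 0.12  0.18 -2.89] rot [ 0.3 -0.2  0.3] f [-0.6 -0.5 -1.3] w 45.1
```

```bash
python3 -m inch '[0.1,0,-1,0,0,0,-1, 0.1,0,-2,0,0,0,-1, 0.1,0,-2.6,0,0,0,-1, 0.1,0,-2.9,0,0,0,-1, 0.1,0,-2.9,0,0,0,-1]'; python3 -m inch '[0,0,0,0,0,0,0.7, 0,0,0,0,0,0,0.7, 0,0,0,0,0,0,0.7, -0.8,0.7,1.9,0,0,0,0.7, -1.6,1.4,3.8,0,0,0,1]';python3 -c "
from h import *
delta((600,98,140),-40,0)"
```

```text
time: 30.2
tool_pos: [621.2, 78.1, 8.1]
tcp_rot: [-3.134, 0.49, 2.441]
contact_force: [0.5, 0.2, -0.1]
grip_width: 45.4
time: 30.7
tool_pos: [604.8, 92.0, 46.2]
tcp_rot: [-3.134, 0.49, 2.441]
contact_force: [0.6, 0.6, 0.4]
grip_width: 80.9
shift cm [-0.48  0.6   9.38] rot [18.4 21.2  0.3] f [0.6 0.6 0.4] w 80.9
```

```bash
python3 -m inch '[-1,1,3,4,5,0,1, -2,2,6,9,10.5,0,1, -3,3,9,13.5,16,0,1, -4,3.5,12,18.4,21.2,0.3,1, -4,3.5,14,18.4,21.2,0.3,1]'; python3 -m inch '[0,0,0,0,0,0,1, 0,0,0,0,0,0,1, 0,0,0,0,0,0,1, 0,0,0,0,0,0,1, 0,0,0,0,0,0,1]';python3 - <<'E'
from h import *
c,im=snap("wrist","w25");np.save("w25.npy",c["cam_to_world"])
cv2.imwrite("pics/w25c.png",cv2.resize(im[160:300,180:380],None,fx=4,fy=4,interpolation=cv2.INTER_CUBIC))
E
```

```text
time: 31.2
tool_pos: [566.6, 126.0, 189.8]
tcp_rot: [3.137, -0.001, 2.443]
contact_force: [0.8, -0.4, -0.8]
grip_width: 91.8
time: 31.7
tool_pos: [566.0, 126.3, 188.6]
tcp_rot: [3.139, -0.002, 2.443]
contact_force: [0.3, -0.2, 0.9]
grip_width: 91.7
```

View pics/w25c.png

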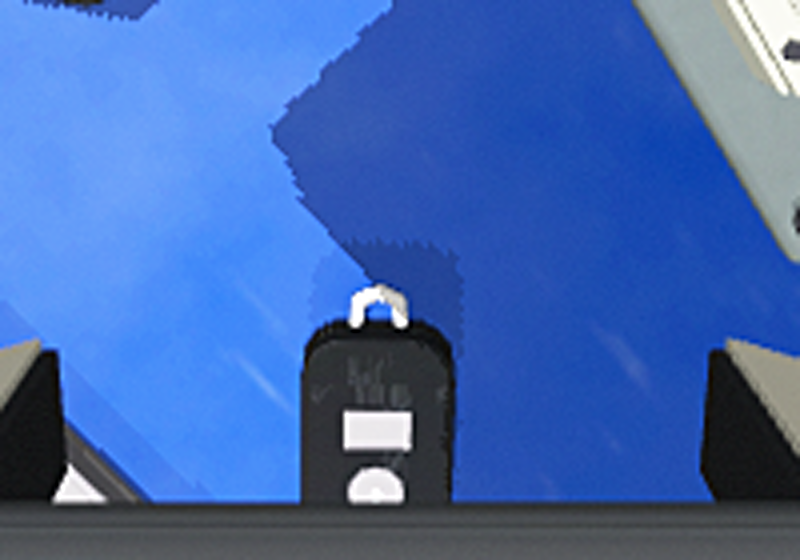

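```bash
python3 - <<'E'
from h import *
c=dict(cal("wrist")); c["cam_to_world"]=np.load("w25.npy")
q=lambda u,v,z:onz(c,(u+.5)/4-.5+180,(v+.5)/4-.5+160,z)
l,r=q(303,440,17),q(452,440,17); print((l+r)/2,np.linalg.norm(l-r)); f=q(377,332,18); 
d=np.array([np.cos(np.radians(-40)),np.sin(np.radians(-40)),0]); print("front top",f, "center",f+46*d)
ring=q(377,285,8);print(ring,ring+58*d)
print("dir",np.degrees(np.arctan2(*((l+r)/2-f)[1::-1])))
delta((646,60,70),-40,0)
E
```

```text
[636.70416667  65.19855809  17.        ] 44.90999832862251
front top [609.50243204  87.88613448  18.        ] center [644.74047643  58.31790443  18.        ]
[601.11531031  94.90890371   8.        ] [645.54588801  57.62722235   8.        ]
dir -39.829758115597265
shift cm [  7.98  -6.62 -11.89] rot [-0.2  0.1  0. ] f [ 0.4 -0.2 -0.4] w 92.1
```

```bash
python3 -m inch '[2,-1.7,-2,0,0,0,1, 4,-3.4,-4,0,0,0,1, 6,-5.1,-7,0,0,0,1, 7.9,-6.8,-10,0,0,0,1, 7.9,-6.8,-12,0,0,0,1]'; python3 -c "
from h import *
delta((645,58.2,7),-40,0)"
```

```text
time: 32.25
tool_pos: [646.1, 55.9, 65.9]
tcp_rot: [3.14, -0.002, 2.441]
contact_force: [-0.3, 0.1, -0.6]
grip_width: 91.9
shift cm [-0.11  0.23 -5.89] rot [-0.2 -0.   0.1] f [-0.3  0.1 -0.6] w 91.9
```

```bash
python3 -m inch '[-0.1,0.2,-2,0,0,0,1, -0.1,0.2,-4,0,0,0,1, -0.1,0.2,-5.9,0,0,0,1, -0.1,0.2,-5.9,0,0,0,-1, -0.1,0.2,-5.9,0,0,0,-1]';  python3 -m inch '[0,0,0,0,0,0,-1, 0,0,0,0,0,0,-1, 0,0,0,0,0,0,-1, 0,0,0,0,0,0,-1, 0,0,0,0,0,0,-1]'; python3 -m inch '[0,0,0.5,0,0,0,-1, 0,0,2,0,0,0,-1, 0,0,4,0,0,0,-1, 0,0,6,0,0,0,-1, 0,0,6,0,0,0,-1]';python3 -c "
from h import *
snap('wrist','w26')
delta((621.5,-68,60),0,0)"
```

```text
time: 32.75
tool_pos: [645.0, 58.0, 6.7]
tcp_rot: [3.14, -0.003, 2.441]
contact_force: [0.1, -0.2, 0.7]
grip_width: 80.1
time: 33.25
tool_pos: [645.2, 58.0, 7.3]
tcp_rot: [3.14, -0.002, 2.441]
contact_force: [-0.9, -0.8, 3.7]
grip_width: 45.6
time: 33.75
tool_pos: [647.5, 58.0, 71.4]
tcp_rot: [3.135, 0.003, 2.441]
contact_force: [1.0, -0.1, -0.7]
grip_width: 45.7
shift cm [ -2.49 -12.6   -0.94] rot [-0.2  0.1 40.1] f [-0.2 -0.2 -2.2] w 45.9
```

View pics/w26.png

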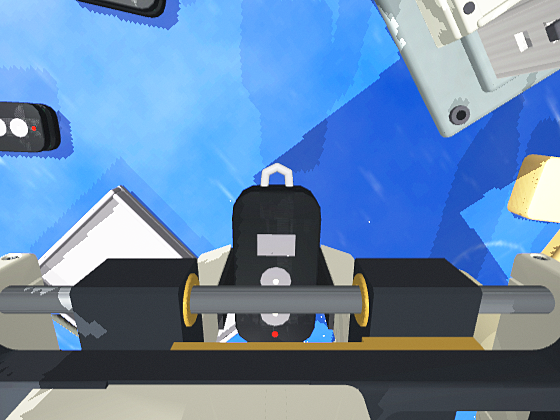

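```bash
python3 -m inch '[-0.5,-2.5,0,0,0,8,-1, -1,-5,0,0,0,16,-1, -1.5,-8,0,0,0,24,-1, -2,-11,0,0,0,32,-1, -2.5,-12.6,0,0,0,40.1,-1]'; python3 - <<'E'
from h import *
c,im=snap("wrist","w27");np.save("w27.npy",c["cam_to_world"])
delta((621.5,-68,60),0,0)
E
```

```text
time: 34.3
tool_pos: [620.5, -70.2, 68.3]
tcp_rot: [3.137, -0.001, -3.138]
contact_force: [0.2, -0.8, -0.9]
grip_width: 45.5
shift cm [ 0.17  0.4  -0.82] rot [-0.2 -0.1 -0.6] f [-0.5 -1.8 -0.6] w 45.3
```

View pics/w27.png

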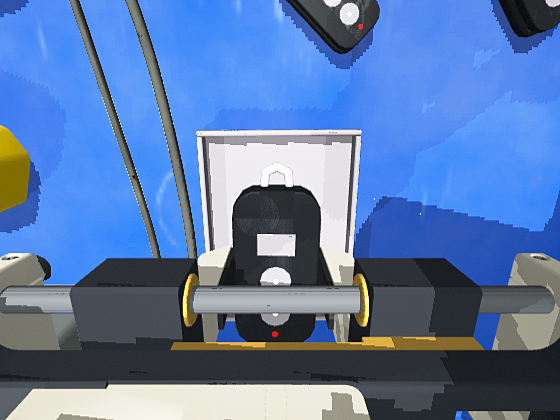

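```bash
python3 - <<'E'
from h import *
c=dict(cal("wrist")); c["cam_to_world"]=np.load("w27.npy")
a,b=onz(c,197,131,16),onz(c,362,131,16); print(a,b,(a+b)/2,np.linalg.norm(a-b))
delta((621.5,-68,60),0,0)
E
```

```text
[ 549.26039483 -122.87963658   16.        ] [548.80613965 -11.76879308  16.        ] [549.03326724 -67.32421483  16.        ] 111.11177206254985
shift cm [ 0.17  0.4  -0.82] rot [-0.2 -0.1 -0.6] f [-0.5 -1.8 -0.6] w 45.3
```

```bash
python3 -m inch '[0.2,0.4,-2,0,0,-0.5,-1, 0.2,0.4,-4,0,0,-0.5,-1, 0.2,0.4,-5,0,0,-0.5,-1, 0.2,0.4,-5.4,0,0,-0.5,-1, 0.2,0.4,-5.4,0,0,-0.5,-1]'; python3 -c "
from h import *
delta((621.5,-67.5,11.3),0,0)"
```

```text
time: 34.85
tool_pos: [621.6, -67.7, 13.7]
tcp_rot: [3.138, -0.003, -3.14]
contact_force: [-0.4, -0.3, -1.2]
grip_width: 45.4
shift cm [-0.01  0.02 -0.24] rot [-0.2 -0.1 -0.1] f [-0.4 -0.3 -1.2] w 45.4
```

```bash
python3 -m inch '[0,0,-0.2,0,0,0,-1, 0,0,-0.2,0,0,0,-1, 0,0,-0.2,0,0,0,0.15, 0,0,-0.2,0,0,0,0.15, 0,0,-0.2,0,0,0,0.15]'; python3 -m inch '[0,0,1,0,0,0,0.15, 0,0,3,0,0,0,0.15, 0,0,6,0,0,0,0.15, -2,0,10,0,0,0,0.15, -6,0,14,0,0,0,0.15]'; python3 -m inch '[-4,0,2,0,0,0,0.15, -8,0,4,0,0,0,0.15, -11,2,6,0,0,0,0.15, -13,4,8,0,0,0,0.15, -13,4,8,0,0,0,0.15]'; python3 - <<'E'
from h import *
for n in ("wrist","scene","top"):
    c,im=snap(n,n+"_end")
    if n=="scene": cv2.imwrite("pics/se.png",cv2.resize(im[130:310,180:380],None,fx=3.3,fy=3.3,interpolation=cv2.INTER_CUBIC))
print(bot.get_obs()["contact_force"],bot.get_obs()["time"])
E
```

```text
time: 35.35
tool_pos: [621.8, -67.7, 12.2]
tcp_rot: [3.138, -0.002, -3.14]
contact_force: [0.3, 0.4, 0.5]
grip_width: 52.5
time: 35.85
tool_pos: [567.5, -68.0, 149.8]
tcp_rot: [3.139, 0.001, -3.139]
contact_force: [-0.2, -0.3, 0.4]
grip_width: 52.6
time: 36.35
tool_pos: [436.5, -26.6, 233.3]
tcp_rot: [3.14, 0.007, -3.138]
contact_force: [0.9, -0.2, -0.5]
grip_width: 52.8
[-0.6456078  -0.71030555 -0.43239802] 36.5
```

View pics/se.png

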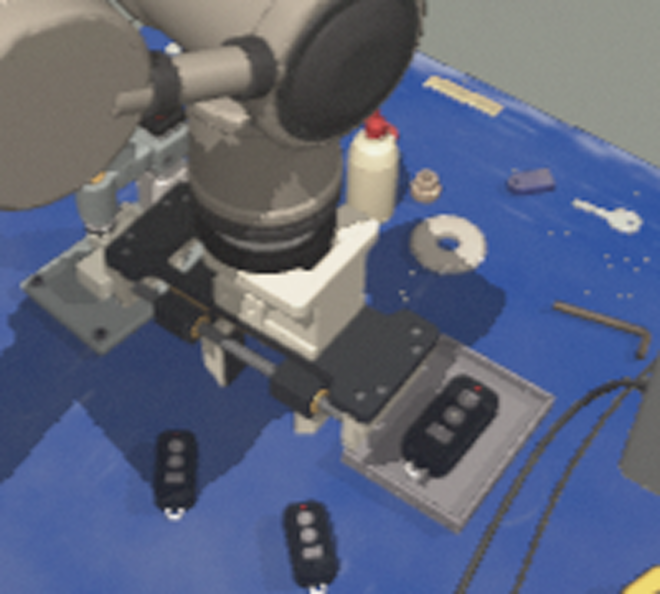

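View pics/wrist_end.png

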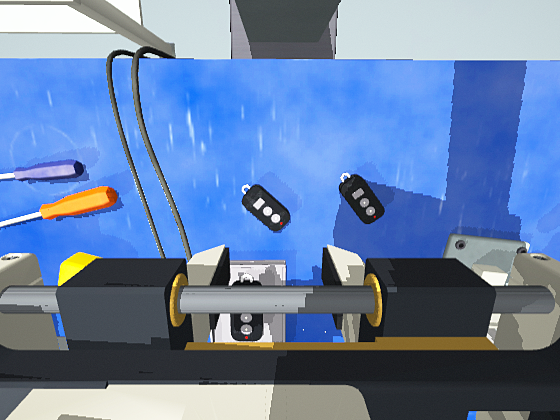

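View pics/top_end.png

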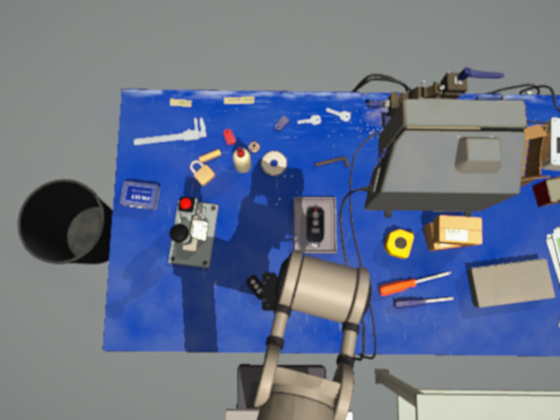

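```bash
python3 - <<'E'
from h import *
for n in ("s3","s17","s21"):
    im=cv2.imread(f"pics/{n}.png").astype(int)[130:180,200:260]
    m=(im[...,2]>120)&(im[...,1]<70)&(im[...,0]<80); ys,xs=np.where(m); print(n,xs.mean()+200,ys.mean()+130,m.sum())
for n in ("t19","top_end"):
    im=cv2.imread(f"pics/{n}.png").astype(int)
    k=im[222:242,168:192].max(2)<60; ys,xs=np.where(k); r=(im[190:215,170:200]); m=(r[...,2]>120)&(r[...,1]<70); y2,x2=np.where(m); print(n,"knob",xs.mean()+168,ys.mean()+222,"button",x2.mean()+170,y2.mean()+190)
t=cal("top")
for z in (201,198,194): print(z,proj(t,(569.5,259,z)))
bot.close_job()
E
```

```text
s3 227.5581395348837 161.2093023255814 43
s17 227.15625 162.0625 32
s21 227.13333333333333 161.57777777777778 45
t19 knob 177.68571428571428 230.44285714285715 button 185.359375 202.640625
top_end knob 178.92094861660078 232.62845849802372 button 185.1818181818182 203.05050505050505
201 (np.float64(178.68547968287595), np.float64(232.3634761768115))
198 (np.float64(178.93011469619415), np.float64(232.55958993091323))
194 (np.float64(179.2542563763056), np.float64(232.8194408855466))
the job is handed in; nothing more can be done
```

The remote has been through the press and lies flat in the grey tray, buttons up, near the middle. I handed the job in at about 36.5 s, and no verdict was reported.

**What I did:** I pressed the red button once, and the head dropped about 20 mm and caught. I loaded the remote from the open front and pushed the knob about 30 mm, where it stopped hard. The plunger sprang back, and I moved the remote to the tray. The joint limits ruled out the suggested 40° lean at the nest, so I used 28°. That meant setting the remote down on a free bit of bench before and after the press to change grip.

**Last checks:**
- **Remote:** the last pictures show it inside the tray. The gripper let go at about (622, −68) mm; I measured the tray's middle at about (624, −67).
- **Press:** in the scene view the red button sits where it did just after the head caught. The knob is back at its raised height, but the top view only resolves that to a few millimetres, about the same size as the 3 mm limit. Button-out was not measured separately.
- **Other things:** the padlock, tin and tape measure look unmoved in the last top view. I compared them by eye only.
- **Robot:** the arm is clear and the contact force is near zero.

**What went wrong or disagreed:**
- **Failed grasp:** on the first leaning grasp I lifted before the fingers had closed, and the remote slipped. Setting it back down pressed it on the bench with about 50 N on the tool.
- **Shell shut early:** after that slip the remote measured about 18 mm tall, so the shell was probably already shut before the press. The extra 6 N expected when the shell snaps did not show on the way down. The force then rose sharply at the stop, to 32 N. I could not measure the shell travel directly.

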